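# Square up the shooting-board fence with a try square

## Task

The fence of the sanding board was left leaning out of square: pick up the try square from its cork pad and press it gently into the corner, the brass face of its stock flush along the metal edge of the deck and its blade against the fence, so that the blade swings the fence true. Hold it home on both faces, without gaps, for a good second, with no more than half a kilo to a kilo of pressure. Then draw it away without disturbing the fence and lay it flat on the middle of its cork pad; move the fence with the square only, never with the fingers, and leave the things round about alone.

Things in the scene. Friction and masses are not known exactly. Their poses are not given: they have to be found in the camera images.
- square: Try square, loose, 0.26 kg: dark wooden stock 110 x 30 x 30 high, steel blade at one end. Origin: middle of the stock's underside; x along the stock to the blade end, z up; the blade points along -y. Brass inner face at y = -15. Blade: x = +31 to +55 (outer edge flush with the stock's end), y = -15 to -125, underside 12 and top 16 above the stock's underside.
- square_grip (a point): Middle of the square's stock, 15 above its underside; axes as square. Grip the stock here from above across its 30 width: the fingertips must stay at least 12 above the stock's underside, since one of them will hang over the deck (10 high). Pushed along x the stock tends to tip its blade end down on to the track: ease up if the track pushes back.
- square_mid (a point): Point of the square 55 from square_grip towards the blade's tip (-y), 15 above the underside: middle of the whole L. Axes as square.
- corner (a point): Fixed point of the sanding board where the deck's metal edge meets the fence's face once that is square, 12 above the bench (track top). x: along the edge towards the fence, away from the robot; y: square to the edge, out over the track. Deck (10 high) at y < 0; level track, 53 wide, at y > 0. Square home: stock on or just above the track, square at x = -55, y = +15, same axes.
- deck: The raised wooden deck of the sanding board, fixed, 220 x 155 x 10 high; its long edge towards +y is faced with metal and is the reference edge. Origin: middle of its underside, level with the track's top; axes as corner. The stock rubs on edge and track with friction of about 0.6 (0.5 to 0.75) of the pressing force, which uses up part of the push towards the fence.
- fence: Fence on the deck, 130 x 20 x 22 high, on a stiff pivot (swings under 2 to 3 N at its end, stays where left). Origin: pivot, on the deck's top, 10 in +x and 27.5 in -y from corner. Own y = -102.5 to +27.5; working face at own x = -10. Square when parallel to corner; at first its -y end leans 0.07 to 0.2 rad towards -x: the blade's tip meets it first; with the blade flat on it, it stops.
- pad_centre (a point): Centre of the top of the cork pad, fixed, 150 (x) x 180 (y) x 4 thick, on which the square lies; x and y along its sides.
- tea_cup: White tea cup, loose, 77 wide, 57 high; origin under its middle. Bystander.
- red_cup: Red plastic cup, loose, 71 wide, 50 high; origin under its middle. Bystander.
- wood_offcut: Brown hardwood offcut, loose, 41 x 70 x 24; origin under its middle. Bystander.
- sanding_block: Pale wooden sanding block with a dark abrasive underside, loose, 105 x 38 x 28; origin under its middle. Bystander.

How it is judged:
By the outcome, as a careful person would: the job done as asked, in the order asked, and still so for the second after the job is handed in, with the robot touching nothing.
It also fails if it takes over 72 s, if anything falls off the work surface, if the arm or the gripper's body presses on something with over 40 N, if the wrist force passes 120 N, or if a joint passes its speed limit or range.

## Robot

A 7-joint arm with a two-finger parallel gripper is mounted at the origin on a cart in front of the work surface, level with it; the furniture and walls round the work are solid. World frame = base frame: x ahead of the robot, y to its left, z up, the work surface at z = 0. Lengths are in m, angles in rad, forces in N, time in s.
With the tool pointing down it reaches from about 0.425 to 0.95 m from the base axis. Payload 4.7 kg.
Tool frame: the origin (TCP) lies midway between the tips of the shut fingers; the grasp point (between the pads) lies 19 mm behind it; z points along the fingers, y is the direction in which the jaws open and shut (so a half turn about z gives the same grasp; the last joint's range is limited). The gripper opens to 85 mm and grips with 20 to 120 N. Pads are 22 mm wide; open, the fingers measure 114 mm over their backs; the gripper's body (76 mm by 85 mm) begins 54 mm behind the grasp point. The pads swing forward as they close: fully open they stand 13 mm farther back than shut.
Start: joints at [1.212, 0.469, -0.049, 1.532, 0.024, 1.141, -0.082], TCP at [0.219, -0.639, 0.231] pointing down, gripper open.
Joint ranges: [-2.59, 2.59], [-0.33, 1.99], [-1.39, 1.29], [0.1, 2.45], [-1.04, 4.18], [0.21, 1.99], [-2.66, 2.66]. Speed limits (rad/s): [2.57, 2.57, 3.14, 3.14, 3.14, 3.14, 3.14].

## Interface

Orientations are given as a rotation vector (axis times angle).
In Python, from plant import get_state, get_image, camera_model, hand_in gives the robot as it stands. The module is installed in compiled form; this text tells all that it offers.
- The arm moves only by the tool apply_moves, never from a script. Its arguments are lists of equal length, an entry for each row: "travel": the shift along the tool's x, y, z in mm, a list of three; "delta_rot": the turn, a rotation vector about the tool's x, y, z in degrees, a list of three; "claw": the closure, from 0 (fully open) to 1 (shut). In form: {"travel": [[x, y, z], ...], "delta_rot": [[wx, wy, wz], ...], "claw": [claw, ...]}. A call has 1 to 12 rows; each row is the pose to reach, as a shift and turn from the pose measured when the call began, along the tool's axes at that moment; what a row does not reach only later rows make up. A row lasts 1/12 s, in which the tool goes at most 41.7 mm and 7.16 degrees, less where a joint would pass 70% of its speed; a pose out of reach is approached as far as the arm can. A call with a gripper value outside its range is refused whole. The fingers move at their own pace and stop on an object; "squeeze" is the grip in N (left out, the last holds). Time passes only in rows, so rows that repeat a pose let the fingers close. It gives the time, the measured TCP pose, the force and the opening at its end, in the units of the state.
- get_state(): the state, without advancing time (a new reading comes with each control period).
- get_image(name): name is "side" or "top" or "wrist"; returns the picture (384x512x3 uint8, red, green, blue); there is no depth.
- camera_model(name): a dict with "mtx" (3x3 intrinsics, pixels), "k1" (the pictures are not rectified: a ray, as slopes to the right and down, at radius r is drawn at 1 + k1 r^2 times it, then the intrinsics apply), "R" (3x3) and "t" (3): a world point X has camera coordinates R X + t. Camera axes: x right, y down, z forward; pixel columns grow to the right and rows downward; lengths in m; the calibration is good to about 2 mm. A picture is of the moment at which its call begins: read the wrist's pose just before it. camera_model takes no time and is no camera call; for the wrist camera it gives the pose at the moment of the call.
- hand_in(): hands the job in, once; it reports no verdict.
The state is a dict: "time": time; "qpos": joint angles; "dq": joint speeds; "effort": joint torques, N m; "position": TCP position; "orientation": TCP orientation; "force": force on the tool from outside, world axes, zero at the start; "moment": the same for the moment, N m; "grip_width": opening from 0.0 (shut) to 1.0 (fully open).
Only numpy, scipy, OpenCV 4.12 (cv2) and the standard library are available. Lean on these libraries where they do the work, as an engineer would, in place of code of your own. Each camera call takes 0.05 s, during which the arm holds its last target.

## Working session

There is one attempt and no reset: what is moved stays moved. The work goes in short steps, Python scripts to look and compute and a tool call to move; the robot and the scene stay as the last step left them, time stands still between calls to the robot, and variables do not carry over. Pictures are saved under pics/ and viewed, and the job is handed in when it is done.

Besides the shell and the picture viewer there is one more tool, called as name(argument=value, ...) on one line, values as JSON. apply_moves: Moves the arm, as the interface text tells. Its arguments: {"type":"object","properties":{"travel":{"type":"array"},"delta_rot":{"type":"array"},"claw":{"type":"array"},"squeeze":{"type":"number"}},"required":["travel","delta_rot","claw"]}

```bash
mkdir -p pics; ls
python3 - <<'E'
from plant import *
import cv2,numpy as np
s=get_state();print(s)
for n in("side","top","wrist"):
    m=camera_model(n);print(n,m)
    cv2.imwrite(f"pics/{n}0.png",cv2.cvtColor(get_image(n),cv2.COLOR_RGB2BGR))
E
```

```text
pics
{'time': 0.0, 'qpos': array([ 1.21209234,  0.46944403, -0.04862077,  1.5337062 ,  0.02411379,
        1.14100763, -0.08232787]), 'dq': array([ 0.00087604,  0.00027407,  0.00031026,  0.00107672,  0.00010187,
       -0.00043426, -0.00060129]), 'effort': array([-1.55136395e-04, -5.10303640e+01, -4.65926633e-02, -2.37709236e+01,
        1.07078691e-02,  7.55243615e-03,  4.78953922e-06]), 'position': array([ 0.21843202, -0.63805203,  0.23025458]), 'orientation': array([-3.09705462e+00, -5.15442840e-01,  6.25206449e-04]), 'force': array([-0.10309312,  0.05849287,  0.38090498]), 'moment': array([0.00626189, 0.00408661, 0.0356915 ]), 'grip_width': 0.9963427626187449}
side {'mtx': array([[486.08485027,   0.        , 254.27187966],
       [  0.        , 486.08485027, 193.00259717],
       [  0.        ,   0.        ,   1.        ]]), 'k1': 0.025576458885538163, 'R': array([[ 0.97413323,  0.22575005,  0.01006781],
       [ 0.20181895, -0.84909759, -0.48816227],
       [-0.10165411,  0.47756696, -0.87269481]]), 't': array([-0.58615983, -0.17260244,  1.70566873])}
top {'mtx': array([[357.64377765,   0.        , 252.17616985],
       [  0.        , 357.64377765, 190.22463061],
       [  0.        ,   0.        ,   1.        ]]), 'k1': -0.008877669761120371, 'R': array([[-0.00475512, -0.99995243, -0.00851607],
       [-0.99044858,  0.00588313, -0.13775704],
       [ 0.13780059,  0.00777967, -0.99042944]]), 't': array([-0.07215054,  0.61948034,  1.1491644 ])}
wrist {'mtx': array([[298.78879829,   0.        , 257.44266691],
       [  0.        , 298.78879829, 189.59087437],
       [  0.        ,   0.        ,   1.        ]]), 'k1': 0.0038768644905322752, 'R': array([[ 0.32317637, -0.94633619, -0.00220352],
       [-0.90156197, -0.30859195,  0.30324417],
       [-0.28765092, -0.09601474, -0.95291034]]), 't': array([-0.67362872, -0.03959094,  0.38021078])}
```

View pics/side0.png

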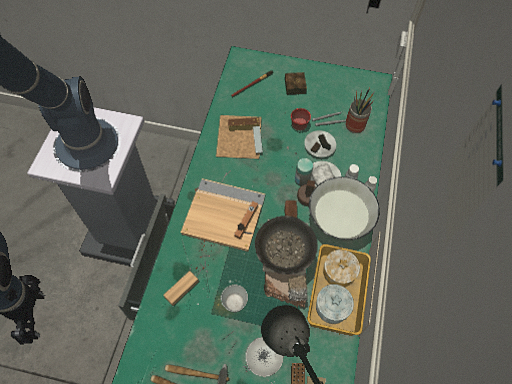

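View pics/top0.png

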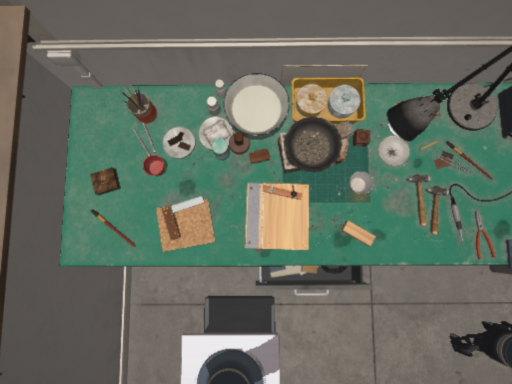

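View pics/wrist0.png

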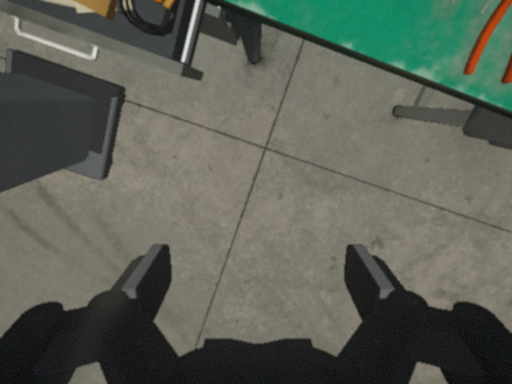

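```bash
cat > h.py <<'E'
import numpy as np,cv2
from plant import *
from scipy.spatial.transform import Rotation as Ro
def px(cam,P):
    P=np.atleast_2d(P);C=P@np.asarray(cam['R']).T+cam['t'];s=C[:,:2]/C[:,2:];r2=(s**2).sum(1,keepdims=True)
    s=s*(1+cam['k1']*r2);K=cam['mtx'];return np.c_[s[:,0]*K[0,0]+K[0,2],s[:,1]*K[1,1]+K[1,2]]
def ray(cam,uv):
    uv=np.atleast_2d(np.float64(uv));K=cam['mtx'];d=np.c_[(uv[:,0]-K[0,2])/K[0,0],(uv[:,1]-K[1,2])/K[1,1]];s=d.copy()
    for _ in range(8): s=d/(1+cam['k1']*(s**2).sum(1,keepdims=True))
    R=np.asarray(cam['R']);o=-R.T@cam['t'];return o,np.c_[s,np.ones(len(s))]@R
def onz(cam,uv,z):
    o,v=ray(cam,uv);k=(z-o[2])/v[:,2];return o+v*k[:,None]
def save(n,im,crop=None,f=1):
    if crop: x0,y0,x1,y1=crop;im=im[y0:y1,x0:x1]
    im=cv2.resize(im,None,fx=f,fy=f,interpolation=cv2.INTER_CUBIC);cv2.imwrite(n,cv2.cvtColor(im,cv2.COLOR_RGB2BGR))
E
python3 - <<'E'
from h import *
im=cv2.cvtColor(cv2.imread('pics/top0.png'),cv2.COLOR_BGR2RGB)
save('pics/top0c.png',im,(145,175,325,260),4)
c=camera_model('top')
for n,uv,z in [('stockmid',(171,222),.034),('pad',(185,224),.004),('padcorners',[(157,206),(209,197),(214,241),(163,249)],.004),('track',[(249,183),(259,183),(247,248),(259,248)],.012),('deck',[(309,184),(309,249)],.022),('fence',[(262,188),(299,198)],.044)]:
    print(n,onz(c,uv,z).round(3).tolist())
s=get_state();print(s['position'],Ro.from_rotvec(s['orientation']).as_matrix().round(3))
E
```

```text
stockmid [[0.515, 0.195, 0.034]]
pad [[0.51, 0.154, 0.004]]
padcorners [[0.572, 0.252, 0.004], [0.602, 0.073, 0.004], [0.452, 0.055, 0.004], [0.426, 0.227, 0.004]]
track [[0.648, -0.064, 0.012], [0.648, -0.099, 0.012], [0.428, -0.057, 0.012], [0.428, -0.097, 0.012]]
deck [[0.642, -0.268, 0.022], [0.424, -0.263, 0.022]]
fence [[0.626, -0.108, 0.044], [0.592, -0.231, 0.044]]
[ 0.21849267 -0.63821792  0.23051191] [[ 0.946  0.324 -0.001]
 [ 0.324 -0.946  0.001]
 [-0.    -0.001 -1.   ]]
```

View pics/top0c.png

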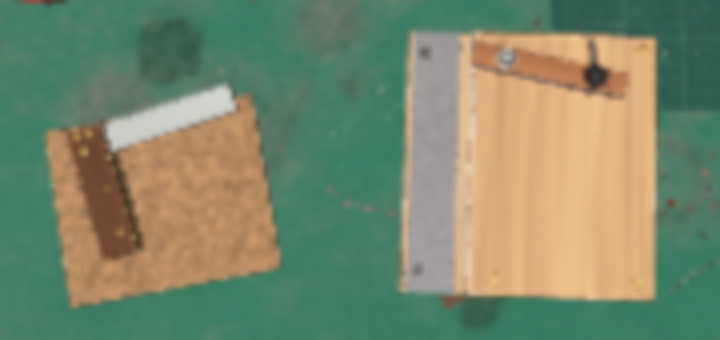

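apply_moves(travel=[[31,-25,0],[63,-49,0],[94,-74,0],[126,-99,0],[157,-123,0],[189,-148,0],[220,-173,0],[251,-198,0],[283,-222,0],[314,-247,0],[346,-272,0],[377,-296,0]], delta_rot=[[0,0,0],[0,0,0],[0,0,0],[0,0,0],[0,0,0],[0,0,0],[0,0,0],[0,0,0],[0,0,0],[0,0,0],[0,0,0],[0,0,0]], claw=[0,0,0,0,0,0,0,0,0,0,0,0])

```text
time: 1.15
position: [0.4799, -0.234, 0.2309]
orientation: [-3.097, -0.516, 0.001]
force: [0.2, 0.3, -0.0]
grip_width: 1.001
```

apply_moves(travel=[[30,-25,0],[60,-50,0],[75,-63,0],[75,-63,0],[75,-63,0]], delta_rot=[[0,0,7],[0,0,14],[0,0,20],[0,0,20],[0,0,20]], claw=[0,0,0,0,0])

```text
time: 1.57
position: [0.5309, -0.1482, 0.2307]
orientation: [-3.14, 0.022, 0.002]
force: [0.2, -1.0, 0.0]
grip_width: 1.0
```

Run:
```python
from h import *
c=camera_model('wrist');im=get_image('wrist');np.savez('w1.npz',im=im,**c)
save('pics/w1.png',im,None,1.5); s=get_state();print(s['position'],s['orientation'],s['force'],s['qpos'])
```

```text
[ 0.53016103 -0.15011077  0.23067247] [-3.14048418e+00  2.69743945e-02  2.45794764e-03] [-0.73617009 -0.8799262   0.67170237] [ 0.40999694  0.28255986 -0.25741343  1.81903341  0.08097569  1.0519614
 -1.46594311]
```

View pics/w1.png

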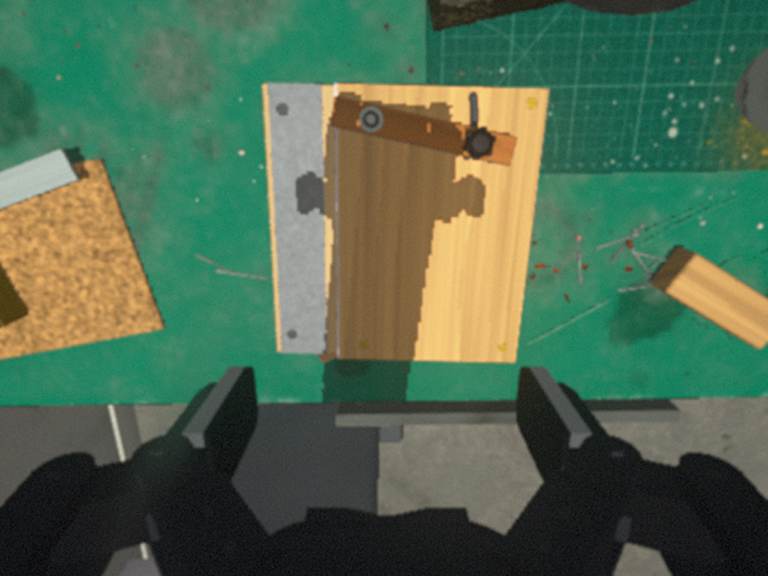

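Run:
```python
from h import *
d=np.load('w1.npz');im=d['im']
save('pics/w1a.png',im,(170,50,370,110),4)
save('pics/w1b.png',im,(170,190,370,250),4)
```

```text
(no output)
```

View pics/w1a.png

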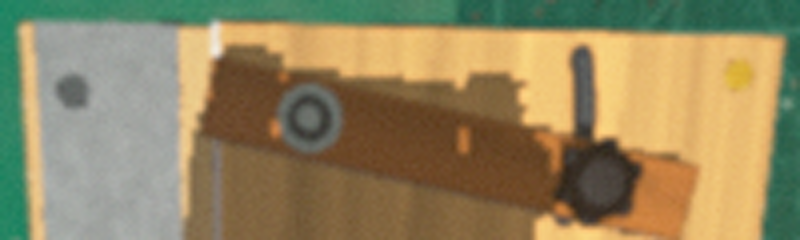

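View pics/w1b.png

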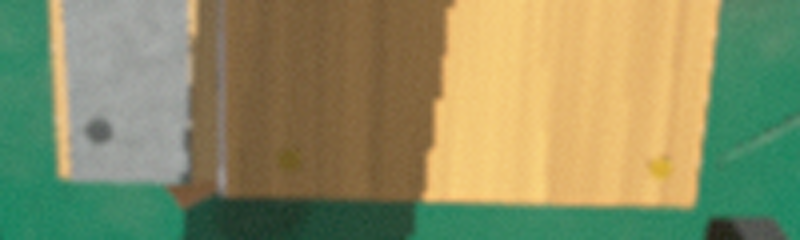

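Run:
```python
from h import *
d=np.load('w1.npz')
P=np.array([(210,20),(222,195+560),(783,37),(697,207+560),(178,25),(22,22),(190,180+560),(58,180+560)])/4+[170,50]
for z in(.012,.022): print(z,onz(d,P,z).round(4).tolist())
# fence top face corners z=.044
F=np.array([(215,58),(202,132),(697,165),(688,237)])/4+[170,50]
print(onz(d,F,.044).round(4).tolist())
# subpixel metal line: for each row print profile
g=d['im'].astype(int)
for r in (56,58,90,110,130,150,170,190,210,230,236): print(r,[tuple(v) for v in g[r,219:231]])
```

```text
0.012 [[0.6498, -0.1107, 0.012], [0.4242, -0.1033, 0.012], [0.643, -0.2697, 0.012], [0.4175, -0.2625, 0.012], [0.6487, -0.1017, 0.012], [0.6501, -0.0585, 0.012], [0.4298, -0.0929, 0.012], [0.4305, -0.0488, 0.012]]
0.022 [[0.6487, -0.1117, 0.022], [0.4292, -0.1045, 0.022], [0.6421, -0.2664, 0.022], [0.4228, -0.2594, 0.022], [0.6476, -0.103, 0.022], [0.6489, -0.061, 0.022], [0.4348, -0.0944, 0.022], [0.4354, -0.0516, 0.022]]
[[0.6372, -0.1149, 0.044], [0.6195, -0.1107, 0.044], [0.6095, -0.2396, 0.044], [0.5913, -0.2386, 0.044]]
56 [(np.int64(142), np.int64(144), np.int64(104)), (np.int64(141), np.int64(141), np.int64(99)), (np.int64(142), np.int64(147), np.int64(107)), (np.int64(169), np.int64(172), np.int64(151)), (np.int64(209), np.int64(208), np.int64(194)), (np.int64(225), np.int64(206), np.int64(187)), (np.int64(228), np.int64(187), np.int64(140)), (np.int64(225), np.int64(172), np.int64(109)), (np.int64(218), np.int64(170), np.int64(106)), (np.int64(212), np.int64(161), np.int64(101)), (np.int64(212), np.int64(165), np.int64(102)), (np.int64(213), np.int64(164), np.int64(102))]
5
[... 4874 characters left out ...]
.int64(65)), (np.int64(127), np.int64(101), np.int64(62)), (np.int64(120), np.int64(94), np.int64(63)), (np.int64(116), np.int64(89), np.int64(58))]
236 [(np.int64(123), np.int64(93), np.int64(64)), (np.int64(115), np.int64(88), np.int64(55)), (np.int64(117), np.int64(90), np.int64(58)), (np.int64(117), np.int64(87), np.int64(58)), (np.int64(119), np.int64(92), np.int64(66)), (np.int64(127), np.int64(112), np.int64(99)), (np.int64(143), np.int64(134), np.int64(128)), (np.int64(133), np.int64(117), np.int64(101)), (np.int64(131), np.int64(104), np.int64(71)), (np.int64(127), np.int64(100), np.int64(62)), (np.int64(121), np.int64(95), np.int64(64)), (np.int64(112), np.int64(89), np.int64(55))]
```

apply_moves(travel=[[-4,-40,0],[-9,-80,0],[-13,-120,0],[-18,-160,0],[-22,-200,0],[-27,-240,0],[-31,-280,0],[-35,-310,0],[-35,-310,0],[-35,-310,0],[-35,-310,0]], delta_rot=[[0,0,-5],[0,0,-10],[0,0,-13],[0,0,-13],[0,0,-13],[0,0,-13],[0,0,-13],[0,0,-13],[0,0,-13],[0,0,-13],[0,0,-13]], claw=[0,0,0,0,0,0,0,0,0,0,0])

```text
time: 2.53
position: [0.5008, 0.1581, 0.2307]
orientation: [3.124, 0.325, -0.003]
force: [0.1, 0.1, 0.2]
grip_width: 1.0
```

Run:
```python
from h import *
s=get_state();c=camera_model('wrist');im=get_image('wrist');np.savez('w2.npz',im=im,**c)
save('pics/w2.png',im,(90,20,410,260),2.5); print(s['position'],s['orientation'],s['force'],s['qpos'],s['dq'])
```

```text
[0.50083617 0.1580861  0.23073692] [ 3.12449114e+00  3.24875637e-01 -3.12132948e-03] [0.12257731 0.07635916 0.20381879] [ 0.00272036  0.26209098 -0.46442676  1.86552417  0.13396423  1.04654706
 -1.87911152] [ 1.55535568e-02  4.10380481e-05  1.33848574e-02  1.57330720e-03
 -6.17912891e-04 -8.38868700e-04 -6.69120591e-03]
```

View pics/w2.png

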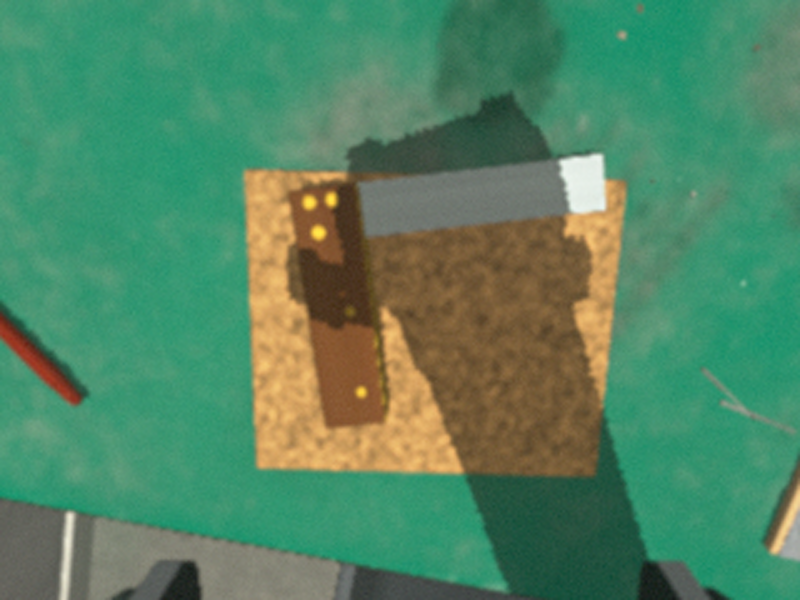

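Run:
```python
from h import *
d=np.load('w2.npz')
f=lambda P:np.array(P)/2.5+[90,20]
save('pics/w2s.png',d['im'],(195,80,260,200),6.5)
S=onz(d,f([(290,192),(355,182),(328,428),(379,424)]),.034);print('stock',S.round(4))
B=onz(d,f([(603,153),(605,212),(358,183),(365,236)]),.020);print('blade',B.round(4))
Q=onz(d,f([(245,170),(626,181),(596,476),(258,468)]),.004);print('pad',Q.round(4),Q.mean(0))
def yaw(a,b):return np.arctan2((b-a)[1],(b-a)[0])
print('stock yaw',yaw(S[2],S[0]),yaw(S[3],S[1]),'blade yaw',yaw(B[0],B[2])-np.pi/2,yaw(B[1],B[3])-np.pi/2)
print('pad yaw',yaw(Q[3],Q[0]),yaw(Q[2],Q[1]),yaw(Q[1],Q[0])-np.pi/2,yaw(Q[2],Q[3])-np.pi/2)
```

```text
stock [[0.562  0.2282 0.034 ]
 [0.5719 0.2014 0.034 ]
 [0.4593 0.1939 0.034 ]
 [0.4662 0.1705 0.034 ]]
blade [[0.6063 0.0968 0.02  ]
 [0.5822 0.0889 0.02  ]
 [0.5715 0.2011 0.02  ]
 [0.5494 0.1938 0.02  ]]
pad [[0.5661 0.2551 0.004 ]
 [0.5979 0.0793 0.004 ]
 [0.4517 0.052  0.004 ]
 [0.4194 0.2282 0.004 ]] [0.50877874 0.15363978 0.004     ]
stock yaw 0.3218612549641235 0.2845040072957649 blade yaw 0.3218427054331654 0.30292623423363674
pad yaw 0.18139707463696747 0.1844946868563679 0.17903755012548617 0.18125034074756385
```

View pics/w2s.png

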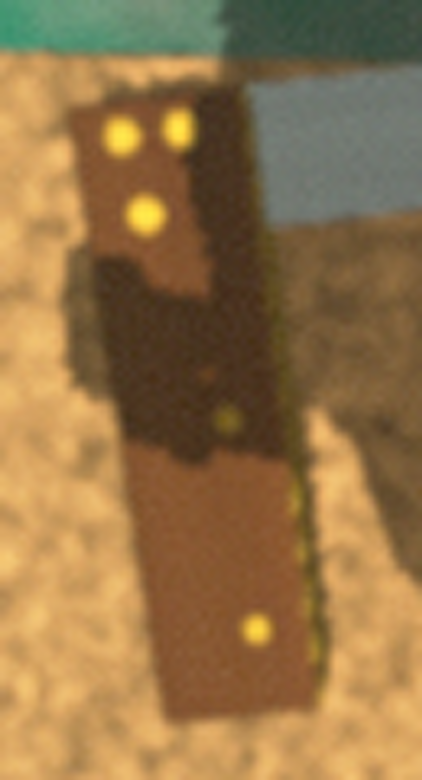

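Run:
```python
from h import *
d=np.load('w2.npz')
P=np.array([(72,108),(241,86),(168,722),(315,705)])/6.5+[195,80]
S=onz(d,P,.034)[:,:2];print(S.round(4),S.mean(0),[np.linalg.norm(S[a]-S[b]) for a,b in((0,1),(2,3),(0,2),(1,3))])
yaw=lambda a,b:np.arctan2((b-a)[1],(b-a)[0])
print(yaw(S[2],S[0]),yaw(S[3],S[1]))
t=.31;m=S.mean(0)
# predicted grip to tool travel
s=get_state();p=s['position'];R=Ro.from_rotvec(s['orientation'])
print(R.inv().apply(np.r_[m,.034-.005]-p)*1000)
```

```text
[[0.5622 0.2281]
 [0.5714 0.2012]
 [0.4593 0.1944]
 [0.4681 0.1686]] [0.51527818 0.19808394] [np.float64(0.028468003172754726), np.float64(0.027236327982311494), np.float64(0.10827606435106116), np.float64(0.10836553164971942)]
0.31714372589031664 0.30578535102672877
[ 22.64791466 -36.57569749 201.70923599]
```

apply_moves(travel=[[11,-18,20],[22.6,-36.6,50],[22.6,-36.6,85],[22.6,-36.6,120],[22.6,-36.6,140],[22.6,-36.6,140],[22.6,-36.6,140],[22.6,-36.6,140]], delta_rot=[[0,0,-3],[0,0,-6],[0,0,-6],[0,0,-6],[0,0,-6],[0,0,-6],[0,0,-6],[0,0,-6]], claw=[0,0,0,0,0,0,0,0])

```text
time: 3.25
position: [0.5169, 0.1974, 0.0921]
orientation: [-3.104, -0.483, -0.001]
force: [0.5, 0.2, 0.5]
grip_width: 0.998
```

Run:
```python
from h import *
s=get_state();c=camera_model('wrist');im=get_image('wrist');np.savez('w3.npz',im=im,**c)
save('pics/w3.png',im,None,1.5); p=s['position'];R=Ro.from_rotvec(s['orientation'])
print(p,R.as_matrix().round(4),s['force'])
print(R.inv().apply(np.r_[.5153,.1981,.016]-p)*1000, 'yawerr deg',np.degrees(.312-np.arctan2(R.as_matrix()[1,0],R.as_matrix()[0,0])))
```

```text
[0.51686517 0.1974301  0.09214093] [[ 9.527e-01  3.038e-01  6.000e-04]
 [ 3.038e-01 -9.527e-01  2.000e-04]
 [ 6.000e-04 -0.000e+00 -1.000e+00]] [0.4644875  0.15710307 0.54499624]
[-1.33300325 -1.1128727  76.14016194] yawerr deg 0.18735979306363848
```

View pics/w3.png

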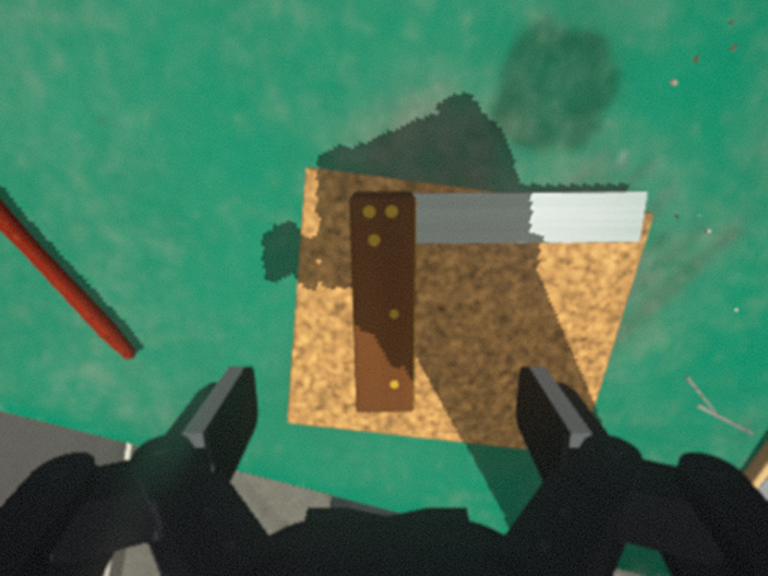

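Run:
```python
from h import *
d=np.load('w3.npz')
P=np.array([(350.5,193),(414.5,192),(356,411),(413.5,410.5)])/1.5
S=onz(d,P,.034)[:,:2];print(S.round(4),S.mean(0),[np.linalg.norm(S[a]-S[b]) for a,b in((0,1),(2,3),(0,2),(1,3))])
yaw=lambda a,b:np.arctan2((b-a)[1],(b-a)[0])
print(yaw(S[2],S[0]),yaw(S[3],S[1]))
B=onz(d,np.array([(647,192),(642,243),(416,195),(416,243)])/1.5,.020)
print(yaw(B[0],B[2])-np.pi/2,yaw(B[1],B[3])-np.pi/2,B.round(4))
```

```text
[[0.5649 0.2296]
 [0.5739 0.2028]
 [0.4594 0.1958]
 [0.4686 0.1677]] [0.51669391 0.1989797 ] [np.float64(0.028223175018064872), np.float64(0.029655188622901892), np.float64(0.11081660299524988), np.float64(0.11095841118971506)]
0.3095076363381831 0.32242817637365606
0.32033583399665133 0.3078303010970864 [[0.6059 0.0972 0.02  ]
 [0.5831 0.088  0.02  ]
 [0.5716 0.2004 0.02  ]
 [0.5498 0.193  0.02  ]]
```

apply_moves(travel=[[-0.6,-1.3,25],[-0.6,-1.3,50],[-0.6,-1.3,66],[-0.6,-1.3,75.5],[-0.6,-1.3,75.5],[-0.6,-1.3,75.5],[-0.6,-1.3,75.5]], delta_rot=[[0,0,-0.5],[0,0,-0.5],[0,0,-0.5],[0,0,-0.5],[0,0,-0.5],[0,0,-0.5],[0,0,-0.5]], claw=[0,0,0,0,0,0,0])

```text
time: 3.88
position: [0.5174, 0.1995, 0.0187]
orientation: [-3.101, -0.497, -0.007]
force: [-1.1, 0.1, 0.6]
grip_width: 0.997
```

apply_moves(travel=[[0,0,2],[0,0,2],[0,0,2],[0,0,2],[0,0,2],[0,0,2],[0,0,2],[0,0,2],[0,0,2],[0,0,2]], delta_rot=[[0,0,0],[0,0,0],[0,0,0],[0,0,0],[0,0,0],[0,0,0],[0,0,0],[0,0,0],[0,0,0],[0,0,0]], claw=[0.3,0.5,1,1,1,1,1,1,1,1], squeeze=60)

```text
time: 4.72
position: [0.5178, 0.1996, 0.0173]
orientation: [-3.101, -0.497, -0.009]
force: [0.1, -0.8, 5.5]
grip_width: 0.334
```

Run:
```python
from h import *
s=get_state();print(s)
save('pics/w4.png',get_image('wrist'),None,1.5)
```

```text
{'time': 4.7167, 'qpos': array([-0.14808988,  0.58489129, -0.38666329,  1.97800417,  0.35800859,
        0.63892452, -2.01910887]), 'dq': array([ 3.54904494e-04,  5.41753383e-04,  5.16248479e-04, -1.73467497e-04,
        5.80110711e-04,  1.57203286e-05, -2.04969890e-03]), 'effort': array([-2.69664489e-01, -4.36310720e+01, -4.25273806e+00, -1.39157304e+01,
       -1.19513262e-02, -3.21052624e-01, -2.23017516e-03]), 'position': array([0.51779963, 0.19957791, 0.01725025]), 'orientation': array([-3.10110076, -0.49670891, -0.00850678]), 'force': array([ 0.08282345, -0.83777064,  5.48886327]), 'moment': array([-0.15187568,  0.18353207, -0.0056627 ]), 'grip_width': 0.33355948405352903}
```

View pics/w4.png

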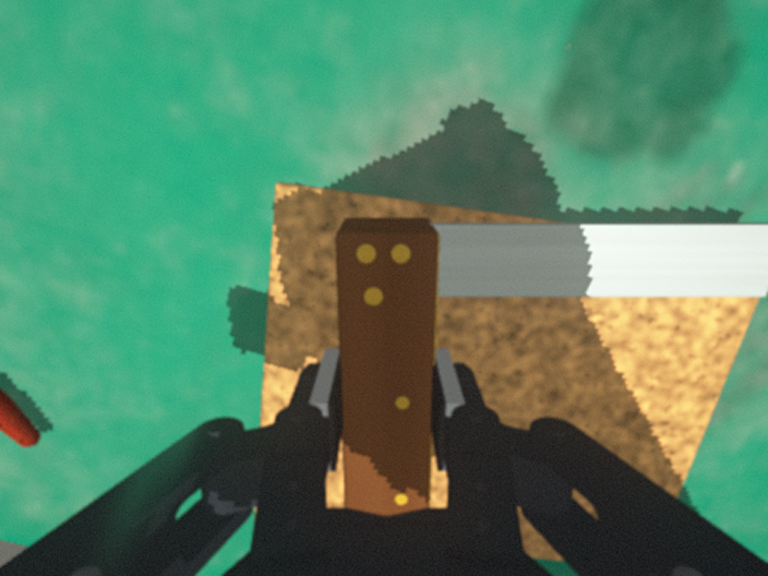

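apply_moves(travel=[[0,0,-3],[0,0,-10],[0,0,-25],[0,0,-45],[0,0,-65],[0,0,-80],[0,0,-80],[0,0,-80],[0,0,-80]], delta_rot=[[0,0,0],[0,0,0],[0,0,0],[0,0,0],[0,0,0],[0,0,0],[0,0,0],[0,0,0],[0,0,0]], claw=[1,1,1,1,1,1,1,1,1])

```text
time: 5.52
position: [0.5165, 0.1988, 0.0962]
orientation: [-3.102, -0.497, -0.005]
force: [0.7, 0.3, -3.9]
grip_width: 0.335
```

Run:
```python
from h import *
s=get_state();R=Ro.from_rotvec(s['orientation']).as_matrix();print(s['position'],R.round(4),s['force'],s['moment'],s['qpos'])
c=camera_model('wrist');im=get_image('wrist');np.savez('w5.npz',im=im,**c,p=s['position'],Rt=R)
save('pics/w5.png',im,(190,100,512,340),2.4)
```

```text
[0.51646112 0.19882192 0.09615473] [[ 9.500e-01  3.122e-01  3.200e-03]
 [ 3.122e-01 -9.500e-01  8.000e-04]
 [ 3.300e-03  2.000e-04 -1.000e+00]] [ 0.71179274  0.30906043 -3.89872576] [-0.01456182  0.00566446  0.03994455] [-0.09703207  0.4699526  -0.4464671   1.93574186  0.27922402  0.79277557
 -1.95164947]
```

View pics/w5.png

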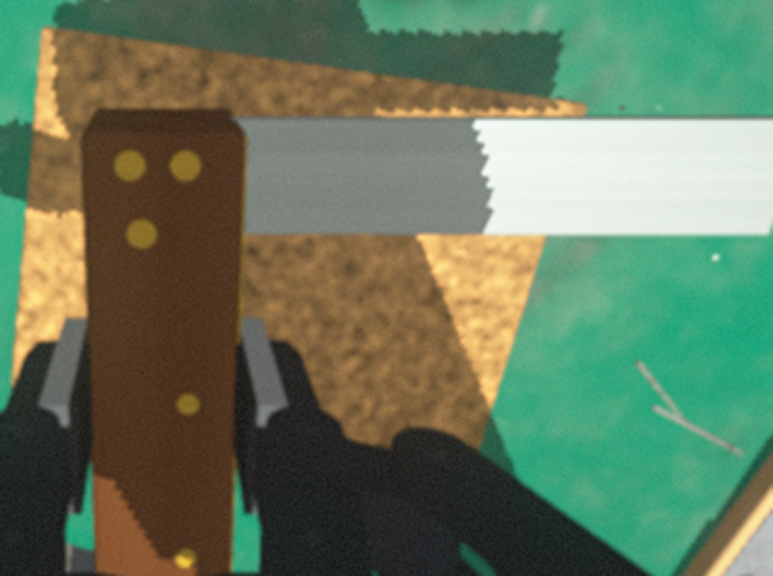

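Run:
```python
from h import *
d=np.load('w5.npz');p=d['p'];Rt=d['Rt']
f=lambda P:np.array(P)/2.4+[190,100]
B=onz(d,f([(245,118),(770,119),(245,234),(769,234.5)]),.0962-.0133+.016)
L=(B-p)@Rt*1000;print('blade in tool',L.round(1))
S=onz(d,f([(83,130),(245,130),(232,560),(95,560)]),.0962-.0133+.030)
print('stock',((S-p)@Rt*1000).round(1))
```

```text
blade in tool [[ 52.5  16.   -2.6]
 [ 52.2 118.8  -2.5]
 [ 28.5  16.8  -2.6]
 [ 28.3 124.6  -2.6]]
stock [[ 52.9 -14.3 -16.6]
 [ 52.8  14.5 -16.6]
 [-41.4  14.8 -16.9]
 [-41.4 -14.9 -16.9]]
```

apply_moves(travel=[[-5,15,0],[-15,45,0],[-26,80,0],[-37,114,0],[-49,150,0],[-60,184,0],[-72,220,0],[-81,248,0],[-87,266,0],[-87,266,0],[-87,266,0],[-87,266,0]], delta_rot=[[0,0,2],[0,0,5],[0,0,9],[0,0,13],[0,0,17],[0,0,20.1],[0,0,20.1],[0,0,20.1],[0,0,20.1],[0,0,20.1],[0,0,20.1],[0,0,20.1]], claw=[1,1,1,1,1,1,1,1,1,1,1,1])

```text
time: 6.57
position: [0.516, -0.0805, 0.0949]
orientation: [-3.14, 0.052, -0.001]
force: [0.3, 0.0, -2.9]
grip_width: 0.337
```

```bash
cat > look.py <<'E'
from h import *
import sys
n=sys.argv[1]
s=get_state();R=Ro.from_rotvec(s['orientation']).as_matrix();print(s['time'],s['position'].round(4),R.round(4).tolist(),'yaw',np.arctan2(R[1,0],R[0,0]).round(4),'F',s['force'].round(2),'M',s['moment'].round(3))
c=camera_model('wrist');im=get_image('wrist');np.savez(n+'.npz',im=im,**c,p=s['position'],Rt=R)
save(f'pics/{n}.png',im,(180,60,480,300),2.5)
E
python3 look.py w6
```

```text
6.5667 [ 0.516  -0.0805  0.0949] [[0.9994, -0.0332, 0.001], [-0.0332, -0.9994, 0.0015], [0.0009, -0.0016, -1.0]] yaw -0.0332 F [ 0.3   0.01 -2.92] M [0.026 0.026 0.01 ]
```

View pics/w6.png

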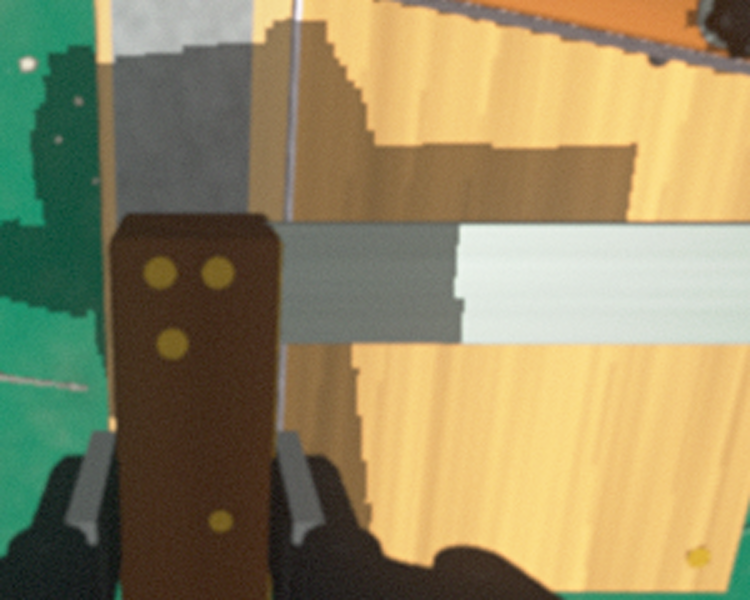

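Run:
```python
from h import *
d=np.load('w6.npz');p=d['p'];Rt=d['Rt']
f=lambda P:np.array(P)/2.5+[180,60]
S=onz(d,f([(294.5,5),(287.5,210),(280,415)]),.022);L=(S-p)@Rt*1000
print(S.round(4),L.round(1), np.arctan2(S[0,1]-S[2,1],S[0,0]-S[2,0]))
g=cv2.cvtColor(d['im'],cv2.COLOR_RGB2GRAY).astype(int)
for r in(62,80,100,130,145): print(r,d['im'][r,290:302].tolist())
```

```text
[[ 0.6127 -0.1104  0.022 ]
 [ 0.5582 -0.1087  0.022 ]
 [ 0.4936 -0.1066  0.022 ]] [[ 97.6  26.8  73. ]
 [ 43.   26.9  72.9]
 [-21.6  27.   72.9]] -0.031171639392060208
62 [[245, 220, 152], [245, 220, 151], [246, 221, 153], [246, 222, 154], [247, 223, 154], [246, 221, 152], [226, 188, 135], [167, 145, 129], [199, 190, 194], [245, 240, 241], [249, 238, 233], [247, 220, 167]]
80 [[146, 120, 84], [148, 123, 87], [147, 124, 87], [146, 121, 83], [149, 123, 86], [141, 118, 88], [122, 109, 99], [124, 116, 116], [147, 142, 142], [153, 141, 134], [145, 119, 95], [149, 115, 78]]
100 [[151, 124, 86], [146, 120, 84], [148, 121, 86], [146, 121, 81], [139, 118, 88], [120, 106, 92], [121, 114, 114], [141, 138, 138], [151, 140, 135], [149, 123, 100], [148, 114, 74], [146, 113, 68]]
130 [[145, 121, 84], [149, 120, 83], [146, 124, 84], [134, 113, 88], [116, 108, 101], [121, 119, 120], [139, 131, 133], [148, 134, 123], [147, 119, 89], [146, 111, 69], [146, 112, 72], [142, 110, 71]]
145 [[148, 122, 83], [145, 121, 83], [138, 116, 85], [126, 111, 94], [124, 117, 115], [145, 138, 140], [150, 140, 136], [145, 121, 99], [144, 112, 72], [144, 112, 69], [139, 107, 67], [139, 109, 68]]
```

apply_moves(travel=[[0,0,15],[0,0,35],[0,0,50],[0,0,60],[0,0,67],[0,3,68],[0,6,68],[0,9,68],[0,9,68],[0,9,68]], delta_rot=[[0,0,0],[0,0,0],[0,0,0],[0,0,0],[0,0,0],[0,0,0],[0,0,0],[0,0,0],[0,0,0],[0,0,0]], claw=[1,1,1,1,1,1,1,1,1,1])

```text
time: 7.45
position: [0.5166, -0.0893, 0.0279]
orientation: [-3.14, 0.051, -0.005]
force: [1.4, 0.2, -2.4]
grip_width: 0.334
```

```bash
python3 look.py w7
```

```text
7.45 [ 0.5166 -0.0893  0.0279] [[0.9995, -0.0328, 0.0029], [-0.0328, -0.9995, 0.0012], [0.0029, -0.0013, -1.0]] yaw -0.0328 F [ 1.36  0.18 -2.42] M [ 0.041 -0.022 -0.004]
```

View pics/w7.png

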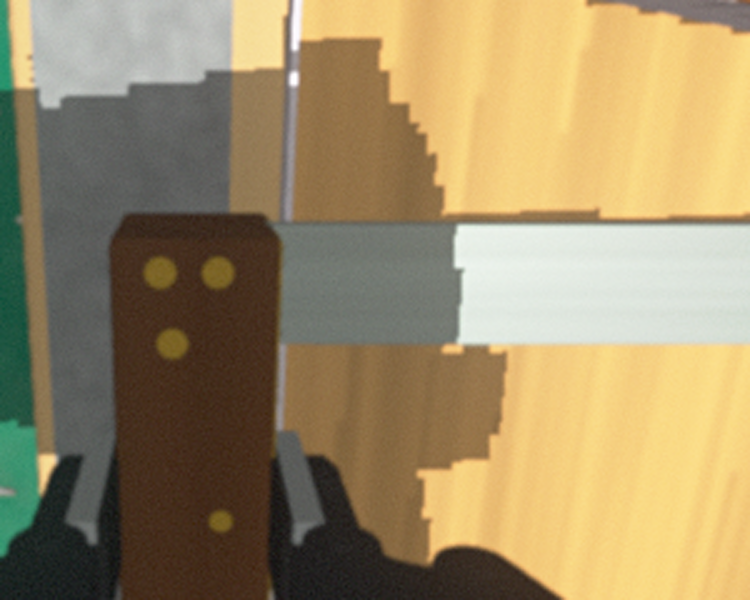

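apply_moves(travel=[[0,1,0],[0,2,0],[0,2.5,0],[0,3,0],[0,3.5,0],[0,3.5,0]], delta_rot=[[0,0,0],[0,0,0],[0,0,0],[0,0,0],[0,0,0],[0,0,0]], claw=[1,1,1,1,1,1])

```text
time: 8.0
position: [0.5166, -0.0917, 0.0279]
orientation: [-3.139, 0.05, -0.005]
force: [0.1, 3.2, -1.9]
grip_width: 0.336
```

```bash
cat > st.py <<'E'
from h import *
s=get_state();R=Ro.from_rotvec(s['orientation']).as_matrix()
print(s['time'],s['position'].round(5),'yaw',np.arctan2(R[1,0],R[0,0]).round(4),'tilt',R[:2,2].round(4),'F',s['force'].round(2),'M',s['moment'].round(3))
E
python3 st.py
```

```text
8.0 [ 0.51665 -0.09169  0.02787] yaw -0.0321 tilt [0.0031 0.0024] F [ 0.13  3.21 -1.88] M [ 0.637  0.017 -0.111]
```

apply_moves(travel=[[4,0.3,0],[8,0.3,0],[12,0.3,0],[16,0.3,0],[20,0.3,0],[22,0.3,0],[22,0.3,0],[22,0.3,0]], delta_rot=[[0,0,0],[0,0,0],[0,0,0],[0,0,0],[0,0,0],[0,0,0],[0,0,0],[0,0,0]], claw=[1,1,1,1,1,1,1,1])

```text
time: 8.67
position: [0.5395, -0.0926, 0.0281]
orientation: [-3.139, 0.05, -0.008]
force: [1.0, 2.5, -3.5]
grip_width: 0.332
```

```bash
python3 st.py; python3 look.py w8
```

```text
8.6667 [ 0.53954 -0.09259  0.02805] yaw -0.032 tilt [0.0049 0.0026] F [ 1.    2.47 -3.52] M [ 0.647 -0.283 -0.141]
8.6667 [ 0.5395 -0.0926  0.0281] [[0.9995, -0.032, 0.0049], [-0.032, -0.9995, 0.0026], [0.0048, -0.0027, -1.0]] yaw -0.032 F [ 1.    2.47 -3.52] M [ 0.647 -0.283 -0.141]
```

View pics/w8.png

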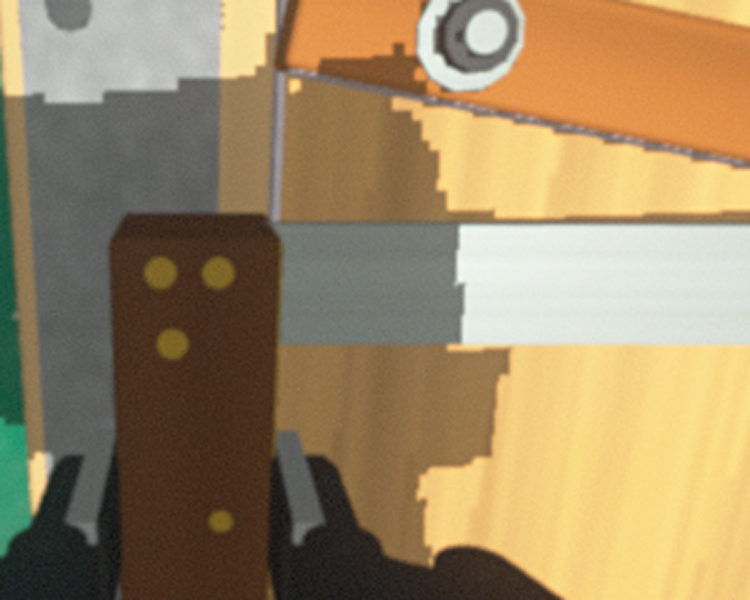

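apply_moves(travel=[[2,0,0],[4,0,0],[6,0,0],[8,0,0],[10,0,0],[12,0,0],[12,0,0]], delta_rot=[[0,0,0],[0,0,0],[0,0,0],[0,0,0],[0,0,0],[0,0,0],[0,0,0]], claw=[1,1,1,1,1,1,1])

```text
time: 9.3
position: [0.5503, -0.0932, 0.0276]
orientation: [-3.139, 0.052, -0.003]
force: [-3.8, 1.3, -2.6]
grip_width: 0.334
```

```bash
python3 look.py w9
```

```text
9.3 [ 0.5503 -0.0932  0.0276] [[0.9994, -0.0332, 0.002], [-0.0332, -0.9994, 0.0026], [0.0019, -0.0026, -1.0]] yaw -0.0332 F [-3.81  1.32 -2.58] M [ 0.512  0.892 -0.454]
```

View pics/w9.png

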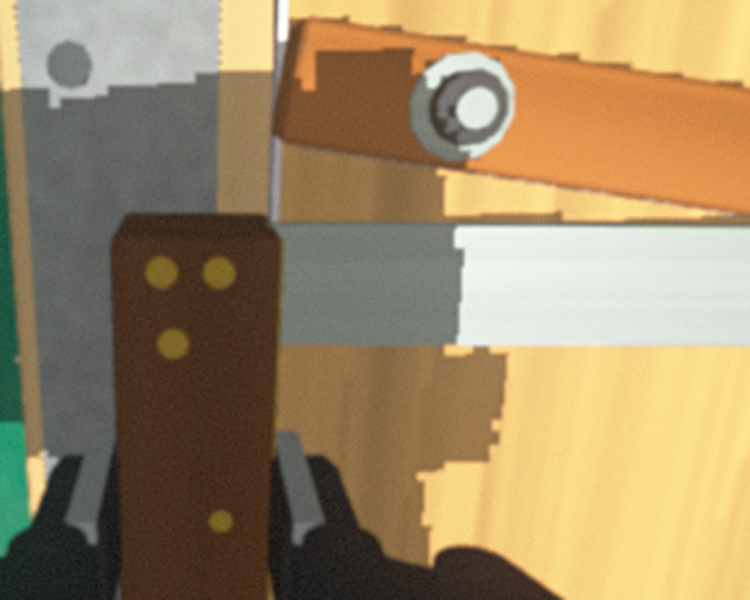

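apply_moves(travel=[[1.5,0.3,0],[3,0.3,0],[4.5,0.3,0],[6,0.3,0],[7,0.3,0],[8,0.3,0]], delta_rot=[[0,0,0],[0,0,0],[0,0,0],[0,0,0],[0,0,0],[0,0,0]], claw=[1,1,1,1,1,1])

```text
time: 9.85
position: [0.5566, -0.0934, 0.027]
orientation: [-3.138, 0.053, 0.002]
force: [-4.3, 2.5, -3.2]
grip_width: 0.336
```

```bash
python3 st.py
```

```text
9.85 [ 0.55664 -0.09342  0.02705] yaw -0.0336 tilt [-0.0014  0.0031] F [-4.25  2.48 -3.19] M [ 0.689  1.205 -0.504]
```

apply_moves(travel=[[1,0.5,-0.2],[2,0.5,-0.4],[3,0.5,-0.4],[4,0.5,-0.4],[4.5,0.5,-0.4]], delta_rot=[[0,0.2,-0.05],[0,0.3,-0.1],[0,0.3,-0.1],[0,0.3,-0.1],[0,0.3,-0.1]], claw=[1,1,1,1,1])

```text
time: 10.27
position: [0.5594, -0.0936, 0.0269]
orientation: [-3.137, 0.051, -0.0]
force: [-4.8, 2.9, -2.8]
grip_width: 0.333
```

```bash
python3 look.py w10
```

```text
10.2667 [ 0.5594 -0.0936  0.0269] [[0.9995, -0.0325, 0.0001], [-0.0325, -0.9995, 0.0037], [-0.0, -0.0037, -1.0]] yaw -0.0325 F [-4.85  2.88 -2.76] M [ 0.81   1.247 -0.509]
```

View pics/w10.png

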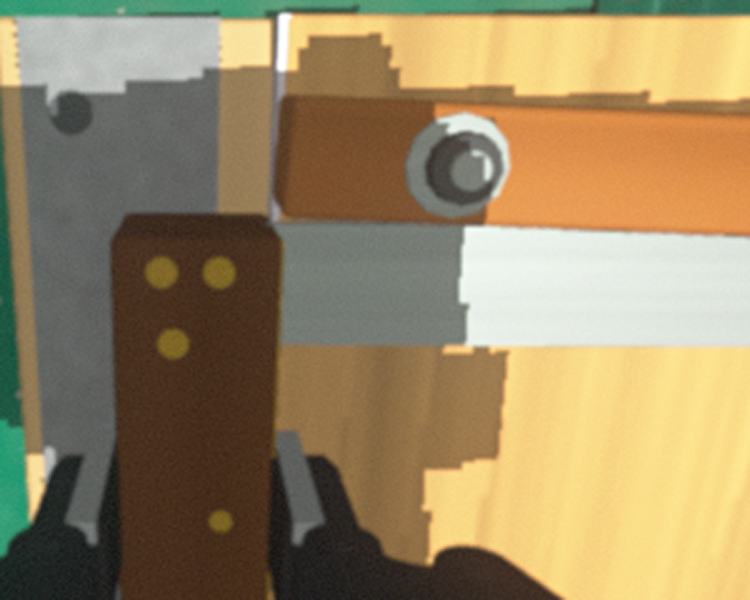

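apply_moves(travel=[[0.7,0.5,-0.2],[1.4,0.5,-0.2],[2.1,0.6,-0.2],[2.8,0.6,-0.2]], delta_rot=[[0,0.1,-0.05],[0,0.2,-0.05],[0,0.2,-0.05],[0,0.2,-0.05]], claw=[1,1,1,1])

```text
time: 10.65
position: [0.5607, -0.0936, 0.0266]
orientation: [-3.137, 0.051, -0.0]
force: [-4.8, 3.9, -2.1]
grip_width: 0.334
```

```bash
python3 st.py
```

```text
10.65 [ 0.56071 -0.09358  0.02663] yaw -0.0323 tilt [0.0003 0.0045] F [-4.81  3.87 -2.09] M [ 0.756  1.255 -0.544]
```

apply_moves(travel=[[1.5,0.6,-0.2],[2,0.6,-0.2],[2.5,0.6,-0.2],[2.8,0.6,-0.2]], delta_rot=[[0,0.1,0],[0,0.2,0],[0,0.2,0],[0,0.2,0]], claw=[1,1,1,1])

```text
time: 10.98
position: [0.5619, -0.0937, 0.0264]
orientation: [-3.136, 0.051, -0.0]
force: [-6.2, 3.6, -1.4]
grip_width: 0.333
```

```bash
python3 look.py w11
```

```text
10.9833 [ 0.5619 -0.0937  0.0264] [[0.9995, -0.0328, 0.0003], [-0.0328, -0.9994, 0.0052], [0.0001, -0.0052, -1.0]] yaw -0.0328 F [-6.16  3.61 -1.42] M [ 0.718  1.218 -0.535]
```

View pics/w11.png

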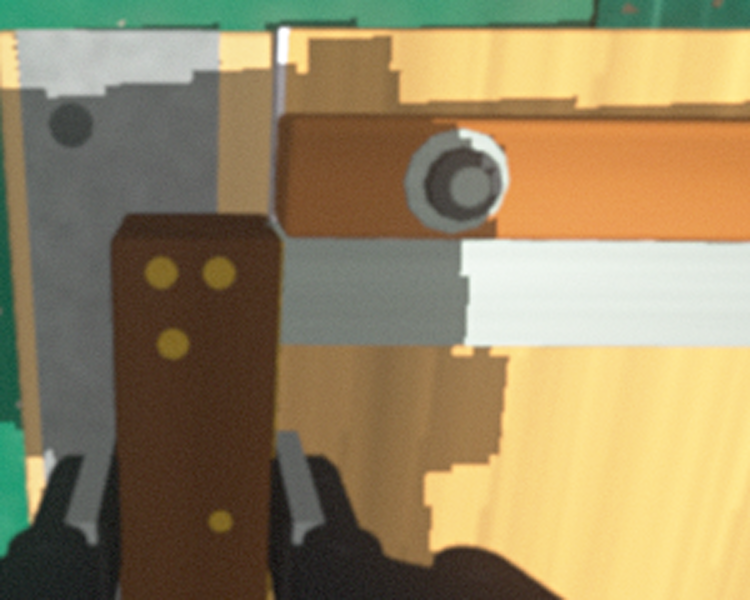

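apply_moves(travel=[[2,0.9,-0.2],[2.2,0.9,-0.2],[2.2,0.9,-0.2],[2.2,0.9,-0.2]], delta_rot=[[-0.1,0.2,0],[-0.15,0.2,0],[-0.15,0.2,0],[-0.15,0.2,0]], claw=[1,1,1,1])

```text
time: 11.37
position: [0.5621, -0.0937, 0.0262]
orientation: [-3.138, 0.052, 0.001]
force: [-6.9, 4.5, -0.5]
grip_width: 0.333
```

```bash
python3 st.py
```

```text
11.3667 [ 0.56213 -0.09367  0.0262 ] yaw -0.0331 tilt [-0.0004  0.0035] F [-6.93  4.52 -0.54] M [ 0.941  1.401 -0.487]
```

apply_moves(travel=[[1.5,0.5,-0.8],[2.2,0.5,-0.8],[2.6,0.5,-0.8],[2.8,0.5,-0.8]], delta_rot=[[-0.1,0.2,0],[-0.1,0.3,0],[-0.1,0.3,0],[-0.1,0.3,0]], claw=[1,1,1,1])

```text
time: 11.7
position: [0.5621, -0.0937, 0.0262]
orientation: [-3.139, 0.053, 0.002]
force: [-7.2, 3.3, -0.6]
grip_width: 0.338
```

```bash
python3 look.py w12
```

```text
11.7 [ 0.5621 -0.0937  0.0262] [[0.9994, -0.0335, -0.0013], [-0.0335, -0.9994, 0.0023], [-0.0014, -0.0022, -1.0]] yaw -0.0335 F [-7.25  3.3  -0.64] M [ 0.893  1.683 -0.442]
```

View pics/w12.png

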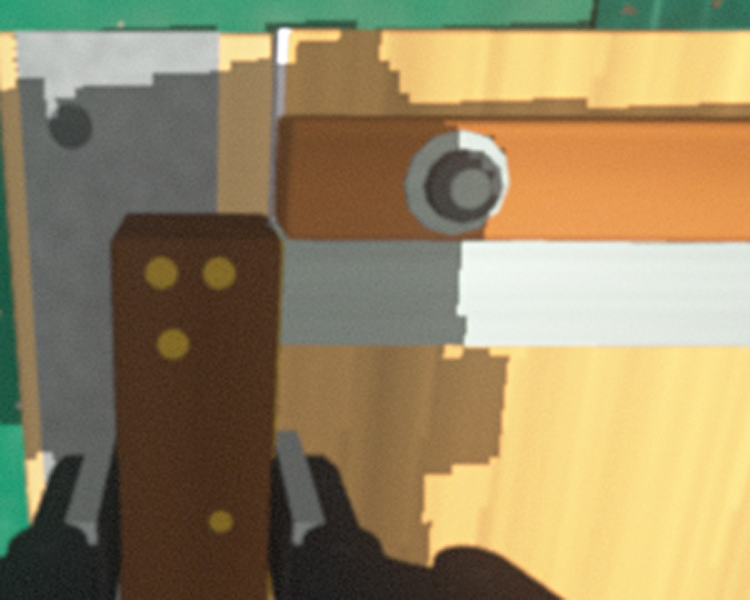

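apply_moves(travel=[[2.3,0.8,-0.6],[2.3,1.0,-0.6],[2.3,1.0,-0.6],[2.3,1.0,-0.6]], delta_rot=[[-0.1,0.3,-0.2],[-0.1,0.3,-0.4],[-0.1,0.3,-0.4],[-0.1,0.3,-0.4]], claw=[1,1,1,1])

```text
time: 12.08
position: [0.5621, -0.0936, 0.0262]
orientation: [-3.139, 0.045, 0.002]
force: [-6.3, 5.1, -2.3]
grip_width: 0.34
```

```bash
python3 st.py
```

```text
12.0833 [ 0.56212 -0.09363  0.02622] yaw -0.0288 tilt [-0.001   0.0022] F [-6.32  5.14 -2.33] M [ 1.056  1.452 -0.849]
```

```bash
cat > ang.py <<'E'
from h import *
import sys
def edge(im,u0,u1,vlo,vhi):
    # subpixel strongest vertical gradient (by column) near v range, gray
    g=cv2.GaussianBlur(cv2.cvtColor(im,cv2.COLOR_RGB2GRAY).astype(np.float32),(3,3),0)
    P=[]
    for u in range(u0,u1):
        d=np.abs(np.diff(g[vlo:vhi,u]));k=int(d.argmax())
        if 0<k<len(d)-1:
            den=d[k-1]-2*d[k]+d[k+1];o=.5*(d[k-1]-d[k+1])/den if den else 0
            P.append((u,vlo+k+.5+o))
    P=np.array(P)
    for _ in range(6):
        c=np.polyfit(P[:,0],P[:,1],1);r=P[:,1]-np.polyval(c,P[:,0]);P=P[np.abs(r)<max(.25,2*np.std(r))]
    return P,np.std(r)
def ya(d,P,z):
    W=onz(d,P,z)[:,:2];c=np.polyfit(W[:,1],W[:,0],1);return np.arctan(-c[0]),W.mean(0)
for n in sys.argv[1:]:
    d=np.load(n+'.npz');im=d['im'];Rt=d['Rt'];print(n,'tool yaw',round(float(np.arctan2(Rt[1,0],Rt[0,0])),4))
    for nm,(u0,u1,a,b),z in [('blade rear',(372,500,190,203),.029),('blade rear shade',(300,355,190,203),.029),('fence face top',(380,500,148,162),.044),('fence shade',(300,350,148,160),.044),('deck far',(345,410,66,78),.022)]:
        try:
            P,s=edge(im,u0,u1,a,b);y,m=ya(d,P,z);print('  ',nm,len(P),round(float(s),3),'yaw',round(float(y),4),m.round(4),'rows',P[:,1].mean().round(2))
        except Exception as e:print(nm,e)
E
python3 look.py w13; python3 ang.py w7 w8 w9 w11 w12 w13
```

```text
12.0833 [ 0.5621 -0.0936  0.0262] [[0.9996, -0.0288, -0.001], [-0.0288, -0.9996, 0.0022], [-0.0011, -0.0022, -1.0]] yaw -0.0288 F [-6.32  5.14 -2.33] M [ 1.056  1.452 -0.849]
w7 tool yaw -0.0328
   blade rear 92 0.215 yaw -0.0189 [ 0.5422 -0.176 ] rows 196.45
   blade rear shade 38 0.841 yaw 0.0242 [ 0.5437 -0.1249] rows 196.84
   fence face top 120 0.069 yaw -0.0348 [ 0.5686 -0.1683] rows 149.52
   fence shade 49 0.106 yaw -0.0306 [ 0.5701 -0.1196] rows 149.93
   deck far 49 2.574 yaw -0.0386 [ 0.6019 -0.1477] rows 71.28
w8 tool yaw -0.032
   blade rear 90 0.621 yaw -0.0358 [ 0.5646 -0.1808] rows 197.27
   blade rear shade 43 0.684 yaw 0.0117 [ 0.5665 -0.1285] rows 196.9
   fence face top 116 0.094 yaw -0.0342 [ 0.5915 -0.1709] rows 149.58
   fence shade 50 0.135 yaw -0.0307 [ 0.5929 -0.1229] rows 150.0
   deck far 27 2.622 yaw -0.0843 [ 0.6249 -0.1519] rows 71.29
w9 tool yaw -0.0332
   blade rear 101 0.172 yaw -0.0162 [ 0.5755 -0.1811] rows 197.29
   blade rear shade 38 0.688 yaw -0.0186 [ 0.5769 -0.1321] rows 197.68
   fence face top 120 0.101 yaw -0.0388 [ 0.602  -0.1721] rows 15
[... 487 characters left out ...]
 tool yaw -0.0335
   blade rear 95 0.143 yaw -0.0135 [ 0.5878 -0.181 ] rows 197.31
   blade rear shade 29 0.189 yaw -0.0438 [ 0.5893 -0.1306] rows 197.71
   fence face top 112 0.149 yaw -0.0457 [ 0.6116 -0.171 ] rows 156.49
   fence shade 45 0.087 yaw -0.024 [ 0.6134 -0.1247] rows 155.9
   deck far 65 0.105 yaw -0.0338 [ 0.647 -0.151] rows 71.94
w13 tool yaw -0.0288
   blade rear 117 0.557 yaw -0.0271 [ 0.5876 -0.1821] rows 198.48
   blade rear shade 35 0.47 yaw -0.0481 [ 0.5896 -0.13  ] rows 197.47
   fence face top 99 0.15 yaw -0.0411 [ 0.6116 -0.1715] rows 157.29
   fence shade 41 0.107 yaw -0.0425 [ 0.6135 -0.1229] rows 156.07
   deck far 65 0.053 yaw -0.0284 [ 0.647  -0.1507] rows 72.51
```

View pics/w13.png

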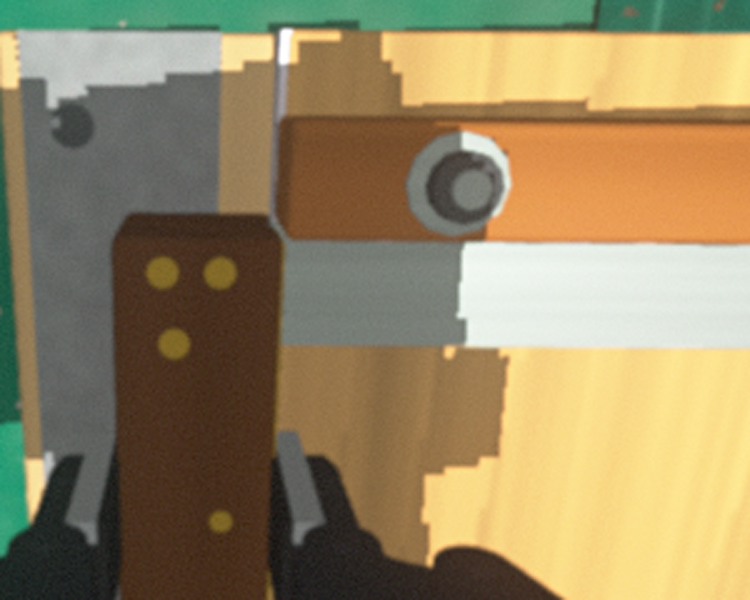

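```bash
cat > ang.py <<'E'
from h import *
import sys
def edge(ch,u0,u1,vlo,vhi,skip=()):
    g=cv2.GaussianBlur(ch.astype(np.float32),(3,3),0);P=[]
    for u in range(u0,u1):
        if any(a<=u<=b for a,b in skip): continue
        col=g[vlo:vhi,u];lo,hi=np.median(col[:4]),np.median(col[-4:]);m=(lo+hi)/2
        s=np.sign(col-m);k=np.where(s[:-1]*s[1:]<=0)[0]
        if len(k)==1 and abs(hi-lo)>25:
            k=k[0];P.append((u,vlo+k+(m-col[k])/(col[k+1]-col[k])))
    P=np.array(P)
    for _ in range(6):
        c=np.polyfit(P[:,0],P[:,1],1);r=P[:,1]-np.polyval(c,P[:,0]);P=P[np.abs(r)<max(.2,2.5*np.std(r))]
    return P,np.std(r)
def ya(d,P,z):
    W=onz(d,P,z)[:,:2];c=np.polyfit(W[:,1],W[:,0],1);return np.arctan(-c[0]),W.mean(0),np.polyval(c,[-.115,-.2])
for n in sys.argv[1:]:
    d=np.load(n+'.npz');im=d['im'].astype(int);Rt=d['Rt'];print(n,'tool yaw',round(float(np.arctan2(Rt[1,0],Rt[0,0])),4))
    rb=im[...,0]-im[...,2];R=im[...,0];sat=rb*200/np.maximum(im.sum(2)/3,20)
    for nm,ch,(u0,u1,a,b),z in [('blade rear',sat,(298,512,190,206),.029),('fence face',sat,(302,512,148,164),.044),('fence back',sat,(302,512,98,116),.044),('deck far',R-im[...,1],(300,412,64,80),.022)]:
        try:
            P,s=edge(ch,u0,u1,a,b);y,m,e=ya(d,P,z);print('  ',nm,len(P),round(float(s),3),'yaw',round(float(y),4),e.round(4))
        except Exception as e:print(nm,e)
E
python3 ang.py w6 w7 w8 w9 w11 w12 w13
```

```text
w6 tool yaw -0.0332
   blade rear 196 0.272 yaw -0.0371 [0.5201 0.5169]
   fence face 12 0.006 yaw -0.0347 [0.5577 0.5547]
fence back too many indices for array: array is 1-dimensional, but 2 were indexed
   deck far 19 0.792 yaw -0.0492 [0.61   0.6058]
w7 tool yaw -0.0328
   blade rear 187 0.059 yaw -0.032 [0.5437 0.5409]
   fence face 2 0.0 yaw -0.023 [0.5694 0.5674]
fence back too many indices for array: array is 1-dimensional, but 2 were indexed
deck far too many indices for array: array is 1-dimensional, but 2 were indexed
w8 tool yaw -0.032
   blade rear 204 0.062 yaw -0.0326 [0.5667 0.5639]
   fence face 5 0.01 yaw -0.0392 [0.5938 0.5905]
   fence back 81 1.095 yaw -0.1951 [0.617  0.6002]
   deck far 3 0.013 yaw 0.5288 [0.6141 0.6638]
w9 tool yaw -0.0332
   blade rear 198 0.14 yaw -0.0363 [0.5775 0.5744]
   fence face 142 0.035 yaw -0.035 [0.6042 0.6012]
   fence back 18 1.504 yaw 0.034 [0.6188 0.6217]
   deck far 60 0.486 yaw -0.1709 [0.639  0.6243]
w11 tool yaw -0.0328
   blade rear 187 0.082 yaw -0.0364 [0.5896 0.5865]
   fence face 180 0.088 yaw -0.0427 [0.6142 0.6105]
   fence back 177 0.281 yaw -0.04 [0.634  0.6306]
   deck far 112 0.423 yaw -0.0326 [0.6489 0.6461]
w12 tool yaw -0.0335
   blade rear 186 0.112 yaw -0.0368 [0.5898 0.5867]
   fence face 179 0.104 yaw -0.0397 [0.6141 0.6107]
   fence back 183 0.268 yaw -0.0362 [0.634  0.6309]
   deck far 112 0.42 yaw -0.0328 [0.6489 0.6461]
w13 tool yaw -0.0288
   blade rear 179 0.093 yaw -0.0369 [0.5899 0.5867]
   fence face 177 0.089 yaw -0.0393 [0.6141 0.6107]
   fence back 183 0.245 yaw -0.0352 [0.634 0.631]
   deck far 112 0.467 yaw -0.0314 [0.6488 0.6462]
```

Run:
```python
from h import *
d=np.load('w13.npz')
im=d['im']
save('pics/w13z.png',im,(170,60,310,180),5.7)
s=im.astype(int)
# deck far: per-column crossing of R-G... print profile at few columns
for u in(305,330,360,390,405,415): print(u,[tuple(x) for x in s[67:79,u].tolist()])
```

```text
305 [(81, 157, 121), (75, 145, 110), (61, 112, 85), (58, 85, 67), (126, 113, 82), (198, 155, 95), (243, 197, 121), (250, 214, 130), (245, 203, 123), (195, 151, 93), (146, 117, 74), (144, 112, 72)]
330 [(86, 154, 121), (88, 158, 122), (95, 162, 125), (90, 159, 123), (96, 147, 115), (118, 120, 87), (138, 111, 70), (147, 118, 73), (145, 113, 71), (146, 116, 73), (148, 117, 78), (144, 115, 73)]
360 [(79, 156, 117), (81, 159, 118), (84, 160, 121), (73, 144, 108), (80, 112, 81), (152, 125, 82), (232, 177, 111), (248, 206, 126), (248, 214, 130), (249, 217, 134), (247, 213, 132), (247, 214, 131)]
390 [(99, 159, 119), (89, 151, 118), (88, 144, 113), (74, 113, 85), (78, 90, 66), (147, 122, 79), (228, 175, 109), (249, 208, 126), (251, 222, 139), (251, 222, 135), (251, 224, 141), (250, 221, 135)]
405 [(86, 153, 117), (88, 149, 111), (77, 121, 95), (66, 94, 74), (78, 91, 66), (142, 123, 82), (226, 171, 108), (250, 208, 129), (252, 220, 133), (251, 223, 137), (251, 222, 136), (251, 222, 135)]
415 [(88, 153, 116), (78, 134, 103), (74, 108, 84), (66, 84, 65), (73, 83, 59), (135, 114, 76), (213, 162, 102), (246, 200, 122), (251, 220, 137), (251, 221, 136), (249, 219, 134), (249, 219, 135)]
```

View pics/w13z.png

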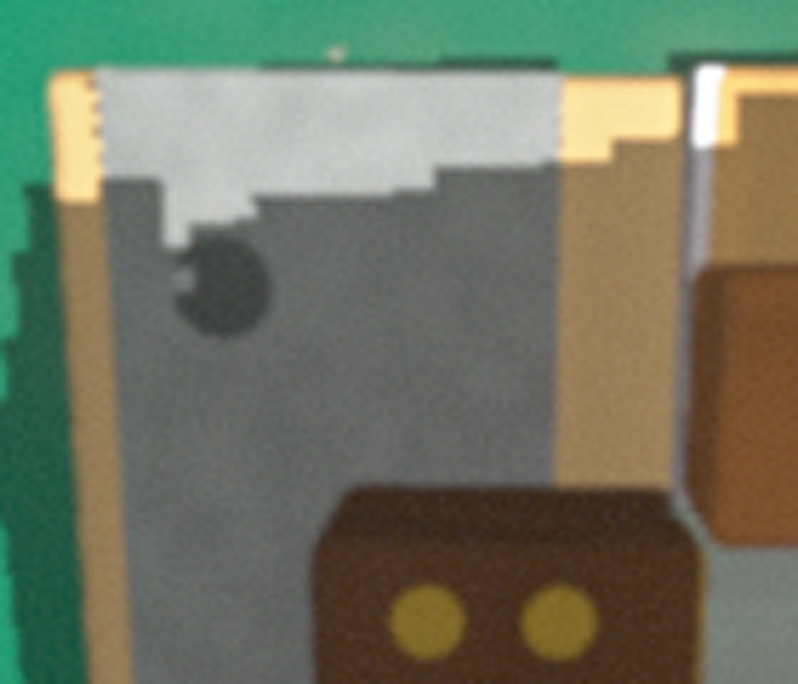

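apply_moves(travel=[[2.4,0.9,-0.4],[2.4,0.9,-0.4],[2.4,0.9,-0.4],[2.4,0.9,-0.4],[2.4,0.9,-0.4],[2.4,0.9,-0.4],[2.4,0.9,-0.4],[2.4,0.9,-0.4]], delta_rot=[[-0.1,0.25,-0.1],[-0.1,0.25,-0.1],[-0.1,0.25,-0.1],[-0.1,0.25,-0.1],[-0.1,0.25,-0.1],[-0.1,0.25,-0.1],[-0.1,0.25,-0.1],[-0.1,0.25,-0.1]], claw=[1,1,1,1,1,1,1,1])

```text
time: 12.8
position: [0.5621, -0.0936, 0.0261]
orientation: [-3.139, 0.046, 0.003]
force: [-7.3, 4.5, -0.9]
grip_width: 0.335
```

```bash
python3 look.py w14; python3 ang.py w14
```

```text
12.8 [ 0.5621 -0.0936  0.0261] [[0.9996, -0.0292, -0.0018], [-0.0292, -0.9996, 0.0018], [-0.0019, -0.0018, -1.0]] yaw -0.0292 F [-7.33  4.5  -0.88] M [ 0.932  1.518 -0.846]
w14 tool yaw -0.0292
   blade rear 192 0.116 yaw -0.037 [0.5899 0.5867]
   fence face 184 0.102 yaw -0.0391 [0.6141 0.6107]
   fence back 183 0.273 yaw -0.0357 [0.634 0.631]
   deck far 112 0.453 yaw -0.031 [0.6488 0.6462]
```

apply_moves(travel=[[2.4,0.9,-0.6],[2.4,0.9,-0.6],[2.4,0.9,-0.6],[2.4,0.9,-0.6],[2.4,0.9,-0.6],[2.4,0.9,-0.6],[2.4,0.9,-0.6],[2.4,0.9,-0.6],[2.4,0.9,-0.6],[2.4,0.9,-0.6],[2.4,0.9,-0.6],[2.4,0.9,-0.6]], delta_rot=[[-0.1,0.25,0.0],[-0.1,0.25,0.05],[-0.1,0.25,0.1],[-0.1,0.25,0.15],[-0.1,0.25,0.15],[-0.1,0.25,0.15],[-0.1,0.25,0.15],[-0.1,0.25,0.15],[-0.1,0.25,0.15],[-0.1,0.25,0.15],[-0.1,0.25,0.15],[-0.1,0.25,0.15]], claw=[1,1,1,1,1,1,1,1,1,1,1,1])

```text
time: 13.85
position: [0.5621, -0.0936, 0.0262]
orientation: [-3.14, 0.051, 0.004]
force: [-7.5, 5.0, -1.0]
grip_width: 0.332
```

```bash
python3 look.py w15; python3 ang.py w15
```

```text
13.85 [ 0.5621 -0.0936  0.0262] [[0.9995, -0.0324, -0.0026], [-0.0324, -0.9995, 0.0011], [-0.0026, -0.001, -1.0]] yaw -0.0324 F [-7.51  4.95 -0.99] M [ 0.959  1.446 -0.508]
w15 tool yaw -0.0324
   blade rear 186 0.087 yaw -0.0373 [0.5899 0.5867]
   fence face 184 0.105 yaw -0.0389 [0.6141 0.6108]
   fence back 183 0.26 yaw -0.0363 [0.634 0.631]
   deck far 112 0.365 yaw -0.0319 [0.6489 0.6461]
```

apply_moves(travel=[[2.3,0.8,-0.4],[2.3,0.8,-0.4],[2.3,0.8,-0.4],[2.3,0.8,-0.4],[2.3,0.8,-0.4],[2.3,0.8,-0.4],[2.3,0.8,-0.4],[2.3,0.8,-0.4],[2.3,0.8,-0.4],[2.3,0.8,-0.4],[2.3,0.8,-0.4],[2.3,0.8,-0.4]], delta_rot=[[-0.05,0.25,0],[-0.05,0.25,0],[-0.05,0.25,0],[-0.05,0.25,0],[-0.05,0.25,0],[-0.05,0.25,0],[-0.05,0.25,0],[-0.05,0.25,0],[-0.05,0.25,0],[-0.05,0.25,0],[-0.05,0.25,0],[-0.05,0.25,0]], claw=[1,1,1,1,1,1,1,1,1,1,1,1])

```text
time: 14.9
position: [0.5621, -0.0937, 0.0261]
orientation: [-3.14, 0.052, 0.005]
force: [-7.4, 3.7, -0.1]
grip_width: 0.337
```

```bash
python3 look.py w16; python3 ang.py w16
```

```text
14.9 [ 0.5621 -0.0937  0.0261] [[0.9995, -0.0328, -0.003], [-0.0328, -0.9995, 0.0011], [-0.0031, -0.001, -1.0]] yaw -0.0328 F [-7.42  3.7  -0.13] M [ 0.942  1.525 -0.53 ]
w16 tool yaw -0.0328
   blade rear 192 0.124 yaw -0.0372 [0.5899 0.5867]
   fence face 183 0.107 yaw -0.039 [0.6141 0.6107]
   fence back 180 0.251 yaw -0.0361 [0.634 0.631]
   deck far 111 0.352 yaw -0.0315 [0.6489 0.6462]
```

View pics/w16.png

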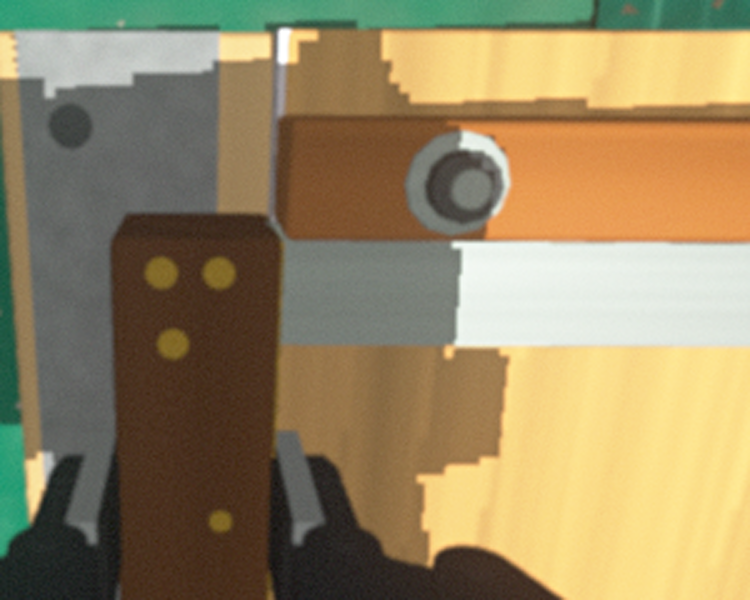

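apply_moves(travel=[[0,0.3,0],[-2,0.2,0],[-5,0,0],[-10,-0.5,-0.3],[-18,-3,-1],[-28,-6,-2],[-38,-10,-3],[-45,-12,-4],[-45,-12,-4],[-45,-12,-4]], delta_rot=[[0,0,0.2],[0,0,0.3],[0,0,0.3],[0,0,0.3],[0,0,0.3],[0,0,0],[0,0,0],[0,0,0],[0,0,0],[0,0,0]], claw=[1,1,1,1,1,1,1,1,1,1])

```text
time: 15.78
position: [0.5173, -0.0801, 0.0305]
orientation: [-3.14, 0.051, 0.004]
force: [0.8, -0.3, -2.6]
grip_width: 0.335
```

```bash
python3 look.py w17; python3 st.py
```

```text
15.7833 [ 0.5173 -0.0801  0.0305] [[0.9995, -0.0323, -0.0026], [-0.0323, -0.9995, 0.0008], [-0.0026, -0.0007, -1.0]] yaw -0.0323 F [ 0.83 -0.27 -2.58] M [ 0.012 -0.04  -0.073]
15.8333 [ 0.51796 -0.08031  0.03058] yaw -0.0327 tilt [-0.0019  0.0008] F [ 0.48 -0.24 -2.8 ] M [ 0.01  -0.002 -0.003]
```

View pics/w17.png

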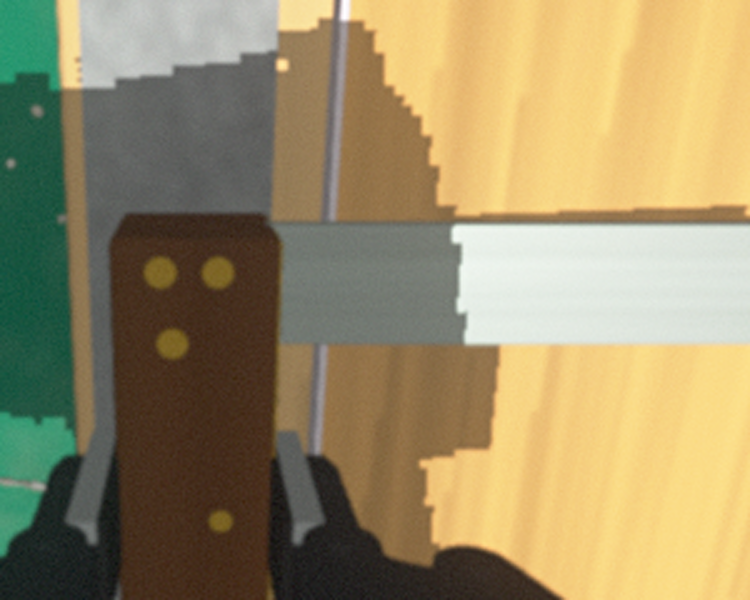

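apply_moves(travel=[[0,0,-8],[0,0,-25],[0,0,-55],[0,0,-90],[0,0,-125],[0,0,-155],[0,0,-170],[0,0,-170],[0,0,-170]], delta_rot=[[0,0,0],[0,0,0],[0,0,0],[0,0,0],[0,0,0],[0,0,0],[0,0,0],[0,0,0],[0,0,0]], claw=[1,1,1,1,1,1,1,1,1])

```text
time: 16.58
position: [0.5187, -0.0806, 0.2013]
orientation: [-3.141, 0.052, -0.0]
force: [-0.2, 0.1, -4.1]
grip_width: 0.335
```

```bash
python3 look.py w18
python3 - <<'E'
from h import *
d=np.load('w18.npz');save('pics/w18b.png',d['im'],(210,60,410,160),4)
E
```

```text
16.5833 [ 0.5187 -0.0806  0.2013] [[0.9995, -0.0329, 0.0001], [-0.0329, -0.9995, 0.0003], [0.0001, -0.0003, -1.0]] yaw -0.0329 F [-0.24  0.11 -4.13] M [ 0.005  0.051 -0.005]
```

View pics/w18b.png

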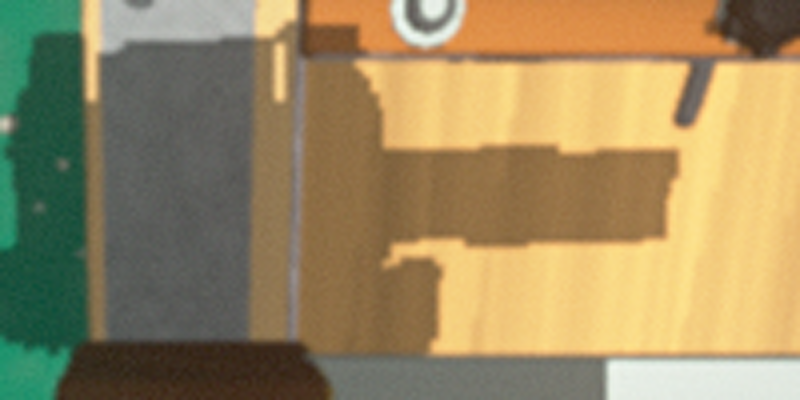

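View pics/w18.png

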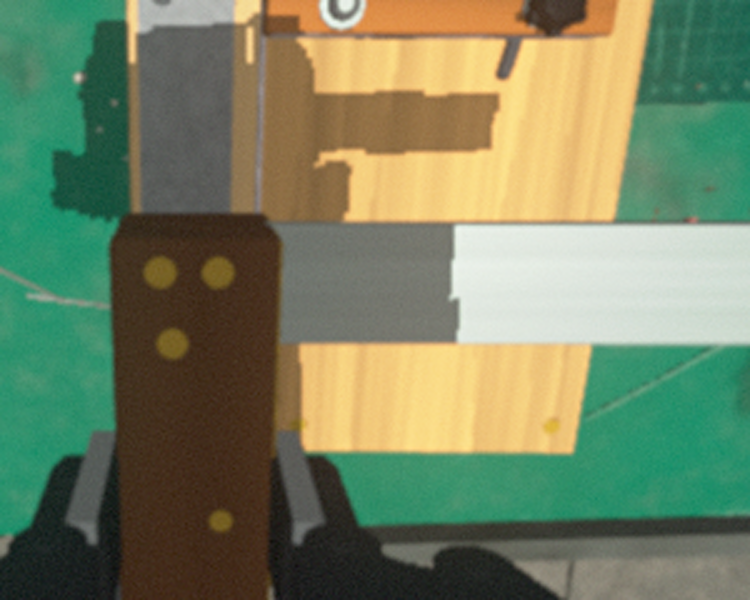

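Run:
```python
from h import *
d=np.load('w18.npz');save('pics/w18c.png',d['im'],(270,20,470,90),4)
```

```text
(no output)
```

View pics/w18c.png

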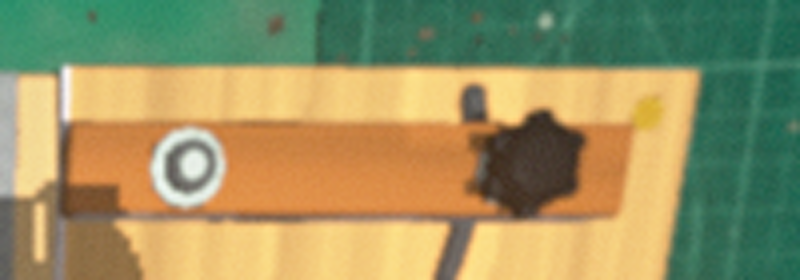

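Run:
```python
import sys;sys.argv=['x']
from h import *
exec(open('ang.py').read())
d=np.load('w18.npz');im=d['im'].astype(int);G=im[...,1];R=im[...,0];B=im[...,2]
for nm,ch,(u0,u1,a,b),skip,z in [('deck far R-G',R-G,(290,440,30,45),(),.022),('deck far R',R,(290,440,30,44),(),.022),
 ('fence back G',G,(292,424,44,57),[(383,418)],.044),('fence back G/R',G*200/R,(292,424,44,57),[(383,418)],.044),
 ('fence front B/R',B*200/R,(305,420,67,80),[(312,330),(375,418)],.044),('fence front G/R',G*200/R,(305,420,66,79),[(312,330),(375,418)],.044)]:
    try:
        P,s=edge(ch,u0,u1,a,b,skip);y,m,e=ya(d,P,z);print(nm,len(P),s.round(3),'yaw',y.round(4),e.round(4),P[[0,-1]].round(2).tolist())
    except Exception as ex:print(nm,ex)
# metal edge
P=[]
for v in range(38,130):
    r=(R-B)[v,275:300].astype(float); k=r.argmin()
    w=np.maximum(r.max()*.6-r,0); 
    if w[max(0,k-2):k+3].sum()>0:P.append((275+(np.arange(25)[max(0,k-2):k+3]*w[max(0,k-2):k+3]).sum()/w[max(0,k-2):k+3].sum(),v))
P=np.array(P)
for _ in range(8):
    c=np.polyfit(P[:,1],P[:,0],1);r=P[:,0]-np.polyval(c,P[:,1]);P=P[np.abs(r)<max(.3,2*r.std())]
W=onz(d,P,.022);c=np.polyfit(W[:,0],W[:,1],1);print('metal',len(P),r.std(),np.arctan(c[0]),np.polyval(c,[.47,.61]))
```

```text
deck far R-G 145 0.2 yaw -0.0395 [0.649  0.6457] [[290.0, 35.54], [439.0, 36.44]]
deck far R 143 0.102 yaw -0.0388 [0.6487 0.6454] [[290.0, 35.9], [439.0, 36.46]]
fence back G 80 0.215 yaw -0.0408 [0.6338 0.6304] [[292.0, 49.42], [423.0, 50.38]]
fence back G/R 78 0.133 yaw -0.039 [0.6335 0.6302] [[292.0, 49.79], [423.0, 50.47]]
fence front B/R 44 0.084 yaw -0.0262 [0.6135 0.6112] [[331.0, 72.78], [374.0, 72.59]]
fence front G/R 45 0.114 yaw -0.0324 [0.613  0.6102] [[331.0, 73.73], [419.0, 73.7]]
metal 82 0.06675446863552267 -0.040969074755708094 [-0.10498516 -0.11072404]
```

apply_moves(travel=[[-1,-12,0],[-4,-40,0],[-7,-75,0],[-10,-110,10],[-14,-148,25],[-18,-185,45],[-21,-222,70],[-24,-254,95],[-26,-276,115],[-27,-288,125],[-27,-288,130],[-27,-288,130]], delta_rot=[[0,0,0],[0,0,-2],[0,0,-5],[0,0,-8],[0,0,-11],[0,0,-12.3],[0,0,-12.3],[0,0,-12.3],[0,0,-12.3],[0,0,-12.3],[0,0,-12.3],[0,0,-12.3]], claw=[1,1,1,1,1,1,1,1,1,1,1,1])

```text
time: 17.63
position: [0.4973, 0.2086, 0.0676]
orientation: [3.128, 0.289, -0.014]
force: [-0.3, -0.1, -2.9]
grip_width: 0.334
```

Run:
```python
from h import *
s=get_state();c=camera_model('wrist');im=get_image('wrist');save('pics/w19.png',im,None,1.5)
R=Ro.from_rotvec(s['orientation']);M=R.as_matrix();p=s['position'];print(p,s['force'],M[:2,2],np.arctan2(M[1,0],M[0,0]))
print('to go',R.inv().apply(np.r_[.5014,.2082,.0173]-p)*1000,np.degrees(.1815-np.arctan2(M[1,0],M[0,0])))
```

```text
[0.49730751 0.20862996 0.06761921] [-0.29370381 -0.06729251 -2.89268412] [-0.00856973 -0.00090491] 0.18444280892598353
to go [ 4.37633501  1.20752795 50.282656  ] -0.168610531372283
```

View pics/w19.png

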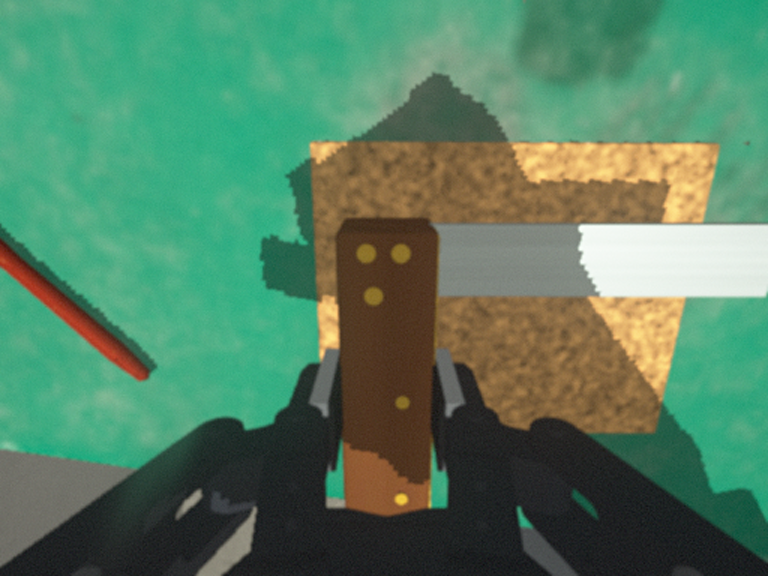

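apply_moves(travel=[[2,0.6,8],[4.4,1.2,20],[4.4,1.2,32],[4.4,1.2,40],[4.4,1.2,44],[4.4,1.2,44],[4.4,1.2,44],[4.4,1.2,44]], delta_rot=[[0,0.3,0.2],[0,0.5,0.2],[0,0.5,0.2],[0,0.5,0.2],[0,0.5,0.2],[0,0.5,0.2],[0,0.5,0.2],[0,0.5,0.2]], claw=[1,1,1,1,1,1,1,1])

```text
time: 18.35
position: [0.5032, 0.2073, 0.0252]
orientation: [-3.128, -0.28, -0.005]
force: [-0.3, 0.7, -2.5]
grip_width: 0.338
```

Run:
```python
from h import *
s=get_state()
R=Ro.from_rotvec(s['orientation']);M=R.as_matrix();p=s['position'];print(p,s['force'],M[:2,2],np.arctan2(M[1,0],M[0,0]))
print('to go',R.inv().apply(np.r_[.5014,.2082,.0173]-p)*1000,np.degrees(.1815-np.arctan2(M[1,0],M[0,0])))
```

```text
[0.50317383 0.20733481 0.02518755] [-0.30977714  0.68392384 -2.4643007 ] [0.00312762 0.00112596] 0.17857397411591547
to go [-1.61778721 -1.16215905  7.88292998] 0.1676489339040788
```

Lower to the pad in small steps, feeling for contact.

apply_moves(travel=[[-1.5,-1,2],[-1.5,-1,4],[-1.5,-1,5.5],[-1.5,-1,6.5],[-1.5,-1,7.5],[-1.5,-1,7.5],[-1.5,-1,7.5]], delta_rot=[[0,0,-0.1],[0,0,-0.1],[0,0,-0.1],[0,0,-0.1],[0,0,-0.1],[0,0,-0.1],[0,0,-0.1]], claw=[1,1,1,1,1,1,1])

```text
time: 18.93
position: [0.5015, 0.2081, 0.0176]
orientation: [-3.128, -0.283, -0.005]
force: [1.3, -0.5, -2.4]
grip_width: 0.335
```

```bash
python3 st.py
```

```text
18.9333 [0.50151 0.20807 0.01762] yaw 0.1803 tilt [0.003  0.0011] F [ 1.26 -0.47 -2.37] M [-0.008 -0.013 -0.023]
```

apply_moves(travel=[[0,0,0.6],[0,0,1.2],[0,0,1.6],[0,0,1.6]], delta_rot=[[0,0,0],[0,0,0],[0,0,0],[0,0,0]], claw=[1,1,1,1])

```text
time: 19.27
position: [0.5017, 0.2081, 0.0172]
orientation: [-3.129, -0.283, -0.006]
force: [-3.0, -1.1, 7.6]
grip_width: 0.33
```

```bash
python3 st.py
```

```text
19.2667 [0.50166 0.20815 0.01723] yaw 0.1804 tilt [0.0036 0.0005] F [-3.05 -1.09  7.62] M [-0.361  0.6   -0.026]
```

apply_moves(travel=[[0,0,0.3],[0,0,0],[0,0,0],[0,0,0],[0,0,0],[0,0,0],[0,0,0],[0,0,0],[0,0,0],[0,0,0]], delta_rot=[[0,0,0],[0,0,0],[0,0,0],[0,0,0],[0,0,0],[0,0,0],[0,0,0],[0,0,0],[0,0,0],[0,0,0]], claw=[1,0.6,0.5,0.4,0.3,0.2,0.1,0,0,0])

```text
time: 20.1
position: [0.5017, 0.2082, 0.0172]
orientation: [-3.129, -0.283, -0.006]
force: [-0.3, -0.5, 0.5]
grip_width: 0.998
```

apply_moves(travel=[[0,0,-4],[0,0,-15],[0,0,-40],[0,0,-75],[0,0,-115],[0,0,-150],[0,0,-180],[0,0,-195],[0,0,-195],[0,0,-195]], delta_rot=[[0,0,0],[0,0,0],[0,0,0],[0,0,0],[0,0,0],[0,0,0],[0,0,0],[0,0,0],[0,0,0],[0,0,0]], claw=[0,0,0,0,0,0,0,0,0,0])

```text
time: 20.93
position: [0.5012, 0.2082, 0.2137]
orientation: [-3.128, -0.283, -0.01]
force: [-0.7, 0.3, -0.7]
grip_width: 1.001
```

Run:
```python
from h import *
s=get_state();c=camera_model('wrist');im=get_image('wrist');np.savez('w20.npz',im=im,**c);save('pics/w20.png',im,None,1.5);print(s['position'],s['force'],s['grip_width'],s['time'])
save('pics/top1.png',get_image('top'),(145,175,325,260),4)
save('pics/side1.png',get_image('side'),(160,90,320,310),2.5)
```

```text
[0.50121562 0.20818388 0.21373545] [-0.72856641  0.25020148 -0.74435072] 1.001366308206127 20.9333
```

View pics/w20.png

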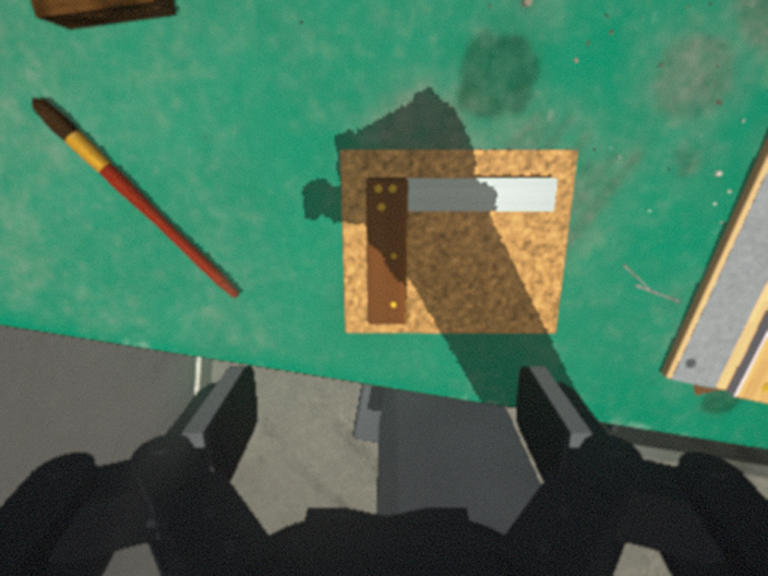

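View pics/top1.png

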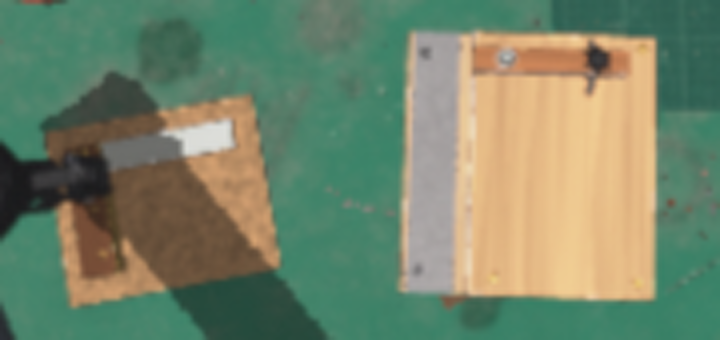

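View pics/side1.png

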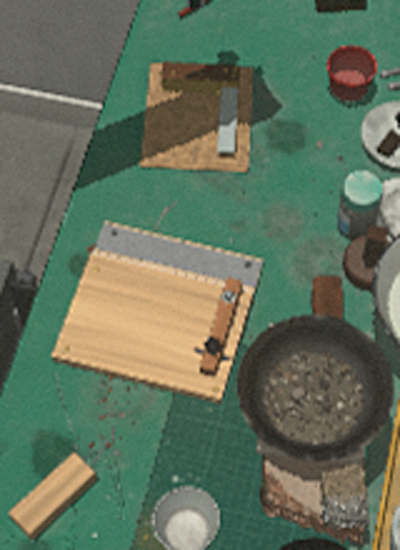

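apply_moves(travel=[[-2,35,-5],[-4,74,-10],[-6,113,-10],[-8,152,-10],[-10,191,-10],[-12,230,-10],[-14,269,-10],[-16,308,-10],[-18,345,-10],[-20,375,-10],[-20,381,-10],[-20,381,-10]], delta_rot=[[0,0,2],[0,0,5],[0,0,8],[0,0,11],[0,0,12.4],[0,0,12.4],[0,0,12.4],[0,0,12.4],[0,0,12.4],[0,0,12.4],[0,0,12.4],[0,0,12.4]], claw=[0,0,0,0,0,0,0,0,0,0,0,0])

```text
time: 22.08
position: [0.5478, -0.1739, 0.2195]
orientation: [3.141, -0.065, -0.003]
force: [-0.1, 0.8, 0.8]
grip_width: 0.999
```

apply_moves(travel=[[0,0,0],[0,0,0],[0,0,0],[0,0,0]], delta_rot=[[0,0,0],[0,0,0],[0,0,0],[0,0,0]], claw=[0,0,0,0])

```text
time: 22.42
position: [0.5478, -0.1723, 0.2194]
orientation: [-3.141, 0.061, 0.003]
force: [0.6, 0.6, 0.2]
grip_width: 0.995
```

Run:
```python
from h import *
s=get_state();c=camera_model('wrist');im=get_image('wrist');np.savez('w21.npz',im=im,**c);print(s['position'])
save('pics/w21.png',im,(160,30,400,230),3.3)
d=np.load('w20.npz')
f=lambda P:np.array(P)/1.5
yaw=lambda a,b:np.arctan2((b-a)[1],(b-a)[0])
S=onz(d,f([(367,178),(407,178),(368,324),(406,323)]),.034);Q=onz(d,f([(341,150),(578,150),(556,333),(347,333)]),.004)
y=yaw(S[2],S[0]);c=S.mean(0);mid=c[:2]+.055*np.array([np.sin(y),-np.cos(y)])
print('square',c,y,'mid',mid,'pad',Q.mean(0),yaw(Q[3],Q[0]))
```

```text
[ 0.54783063 -0.17229051  0.219378  ]
square [0.50020164 0.20772759 0.034     ] 0.17384064042708222 mid [0.50971479 0.15355657] pad [0.50875041 0.15357004 0.004     ] 0.18376355111541565
```

View pics/w21.png

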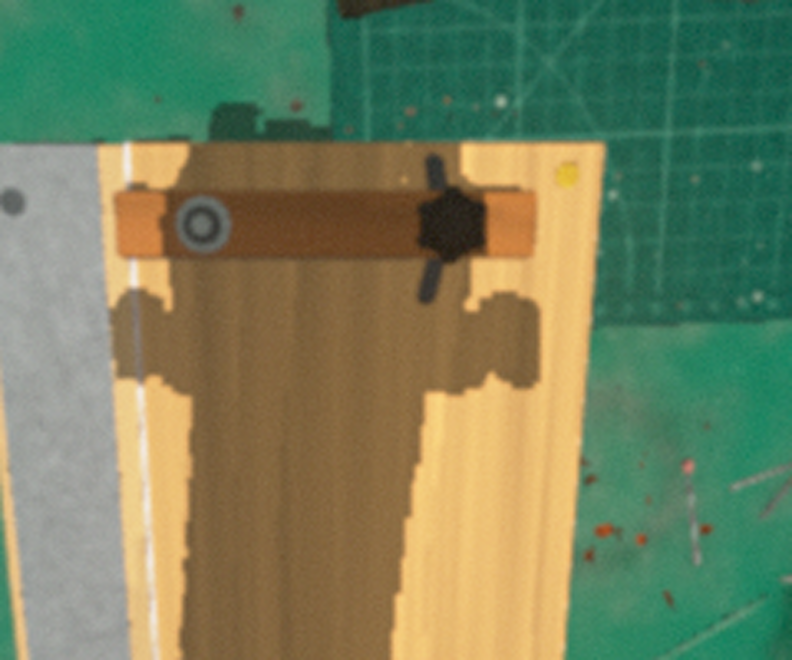

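```bash
python3 -c "
from plant import *
print(hand_in())"
```

```text
the job is handed in; nothing more can be done
None
```

The job is handed in: the fence now stands square and the try square lies flat on the middle of its cork pad. It took about 22 s of the 72 s, and `hand_in` gives no verdict.

**What I did:** I gripped the stock and brought the brass face against the deck's metal edge. I then slid along it until the blade swung the fence true. I held the square home for a little over 2 s (readings about 7.3–7.5 N towards the fence and 3.7–5 N against the edge, so about 8–9 N in all). I drew straight back, set the square on the pad with the gripper opened, and retreated clear.

**Last checks:**
- **Fence:** In the close wrist pictures it is parallel to the deck's far edge to about 2 mrad.
- **Square:** The middle of the L is about 1 mm from the pad centre, and about 10 mrad off the pad's sides.
- **Bystanders:** The final top and side pictures show the nearby board, sanding block and cups where they were. I compared these by eye only.

**Where readings disagreed or were unclear:**
- While the square was home, the wrist-camera angles differed by up to about 6 mrad between the deck's far edge and the blade and fence. That picture fitted the deck edge poorly.
- The pictures could not show the brass face's fit along its whole length. I judged it flush because the square stayed put when I twisted it either way.
- During the hold the upward reading suggested the track was carrying up to about 2–3 N of the square's weight.
- A fit on a short, partly hidden stretch of the fence's front edge read 6–12 mrad different from its back edge. I gave the longer back edge more weight.

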